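# Lay the finished wooden patterns in their nests

### The arm

A 7-joint arm with a two-finger parallel gripper is mounted at the origin on the work surface. World frame = base frame: x ahead of the robot, y to its left, z up, the work surface at z = 0. Lengths are in m, angles in rad, forces in N, time in s.
With the tool pointing down it reaches from about 0.425 to 0.925 m from the base axis. Payload 6.8 kg.
Tool frame: the origin (TCP) lies at the very end of the fingers, on their centre line; the grasp point (between the pads) lies 19 mm behind it (r.grip_depth is the distance from the TCP to the grasp point, in m); z points along the fingers, y is the direction in which the jaws open and shut (so a half turn about z gives the same grasp; the last joint's range is limited). The gripper opens to 85 mm and grips with 20 to 120 N. Pads are 22 mm wide; open, the fingers measure 114 mm over their backs; the gripper's body (76 mm by 85 mm) begins 54 mm behind the grasp point. The pads swing forward as they close: fully open they stand 13 mm farther back than shut.
Start: joints at [-1.363, 0.477, 0.022, 1.555, -0.011, 1.109, -0.083], TCP at [0.21, 0.642, 0.201] pointing down, gripper open.
Joint ranges: [-2.96, 2.96], [-0.34, 2.1], [-1.41, 1.46], [0.24, 2.44], [-1.37, 4.51], [0.17, 1.92], [-2.96, 2.96]. Speed limits (rad/s): [2.39, 2.39, 3.14, 3.14, 3.14, 3.14, 3.14].

### API

Orientations are given as a rotation vector (axis times angle).
In Python, from bench import status, eyes, workorder, spotter, r gives the robot as it stands.
- The arm moves only by the tool drive_tool, never from a script. Its argument "commands" is a list of rows, each an object of numbers: "rx", "ry", "rz": the turn, a rotation vector about the world's x, y, z normalised to -1 to 1, where 1 is 8 degrees; "tx", "ty", "tz": the shift along the world's x, y, z normalised to -1 to 1, where 1 is 20 mm; "grip": the closure, from -1 (fully open) to 1 (shut). A call has 1 to 10 rows; each row shifts and turns the commanded pose from where the row before left it; what a row does not reach is not made up. A row lasts 1/8 s, in which the tool goes at most 62.5 mm and 10.7 degrees, less where a joint would pass 70% of its speed; a pose out of reach is approached as far as the arm can. A call with a number of a shift or a turn outside -1 to 1 is refused whole. A call with a gripper value outside its range is refused whole. The fingers move at their own pace and stop on an object; "grip_force" is the grip in N (left out, the last holds). Time passes only in rows, so rows that do not move let the fingers close. It gives the time, the measured TCP pose, the force and the opening at its end, in the units of the state.
- status.get_obs(): the state, without advancing time (a new reading comes with each control period).
- eyes.grab_frame(name): name is "scene" or "top" or "wrist"; returns a dict with "frame" (420x560x3 uint8, blue, green, red), "range_z" (420x560 float32, m along the optical axis (not along the pixel's ray), 0 where there is no reading), "fx", "fy", "cx", "cy" (pixels), "T" (4x4, takes a point from camera to world coordinates); the wrist camera has in their place "T_tool_cam" (4x4, takes a point from camera to tool coordinates, whose origin is the TCP and whose axes are the flange's). Camera axes: x right, y down, z forward; pixel columns grow to the right and rows downward; lengths in m; the calibration is good to about 2 mm. A picture is of the moment at which its call begins: read the wrist's pose just before it.
- workorder.hand_in(): hands the job in, once; it reports no verdict.
Trained networks look in the newest picture that a camera, given by its name, has taken for a name from the list of things; names that differ only in an ending like _2 or _b are one class to them, and where a whole thing is asked for, a point or a joint stands for the part that bears it (a point fixed in the world has none). Each returns a list of dicts, best first, with "confidence" (0 to 1); they miss things now and then, are a little off and sometimes report something else, mostly with a low value. They report only what shows in the picture. A call takes as long as a camera call. They do not tell look-alikes from the thing itself.
- spotter.boxes_of(camera, target): "position" ([column, row] as shares, 0 to 1, of the picture: columns of its width, rows of its height, amid what is visible of it).
- spotter.masks_of(camera, target): "mask" (420x560 bool, what is visible of it) and "position" ([column, row] as shares, 0 to 1, of the picture: columns of its width, rows of its height, amid what is visible of it).
The state is a dict: "clock": time; "joints": joint angles; "qvel": joint speeds; "tau": joint torques, N m; "tcp_pos": TCP position; "orientation": TCP orientation; "contact_force": force on the tool from outside, world axes, zero at the start; "moment": the same for the moment, N m; "grip_width": finger opening in m.
Only numpy, scipy, OpenCV 4.12 (cv2) and the standard library are available. Lean on these libraries where they do the work, as an engineer would, in place of code of your own. Each camera call takes 0.05 s, during which the arm holds its last target.

### The job

The four wooden patterns on the bench have been sanded and are ready for inspection: put each one upright into the black nest that matches its foot (round hub, square post foot, rectangular bearing block, round-ended link arm), lying flat on the nest's floor inside the rim. Leave the sanding block and the tin where they are.

Things in the scene. Friction and masses are not known exactly. Their poses are not given: they have to be found in the camera images.
- hub: Flanged hub pattern: round flange 60 mm in diameter and 14 mm thick, and on it, centred, a round boss 32 mm in diameter that rises to 50 mm above the underside (the place to grip). Pale wood, all one piece, standing upright. Origin: centre of the underside; z up. Round, so its yaw does not matter. About 70 g.
- post_foot: Post foot pattern: square flange 58 x 58 mm, 14 mm thick, and on it, centred and parallel, a square post 28 x 28 mm that rises to 50 mm (the place to grip). Pale wood, all one piece, standing upright. Origin: centre of the underside; z up. x and y axes are parallel to the sides. About 70 g.
- bearing_block: Bearing block pattern: rectangular foot 44 mm (x) by 84 mm (y), 14 mm thick, and on it a centred upright cheek 24 mm thick along x, 46 mm wide along y, with a half-round top that reaches 50 mm at its middle, a dark disc on each flat face. Grip the cheek along x. Pale wood, all one piece, standing upright. Origin: centre of the underside; z up. About 90 g.
- link_arm: Link arm pattern: a flat bar 96 mm long along y with two round ends 34 mm in diameter, 14 mm thick, waist 18 mm wide, and on its middle a straight rib 16 mm thick along x and 40 mm long along y that rises to 48 mm. Grip the rib along x. Pale wood, all one piece, standing upright. Origin: centre of the underside; z up. About 60 g.
- hub_nest: Nest for the hub: round tray, 88 mm outer diameter, round recess 76 mm across. Black, fixed. Floor 5 mm and rim top 11 mm above the bench, rim 6 mm thick, about 8 mm play around the part; a white inlay on the floor shows the part's outline. Origin: centre, at bench height; z up. 
- post_nest: Nest for the post foot: square tray, 86 x 86 mm outside, square recess 74 x 74 mm. Black, fixed. Floor 5 mm and rim top 11 mm above the bench, rim 6 mm thick, about 8 mm play around the part; a white inlay on the floor shows the part's outline. Origin: centre, at bench height; z up. x and y are parallel to its sides.
- block_nest: Nest for the bearing block: rectangular tray 72 mm (x) by 112 mm (y) outside, recess 60 by 100 mm; its inlay is a plain rectangle. Black, fixed. Floor 5 mm and rim top 11 mm above the bench, rim 6 mm thick, about 8 mm play around the part; a white inlay on the floor shows the part's outline. Origin: centre, at bench height; z up. The block lies with its 84 mm side along the nest's y.
- link_nest: Nest for the link arm: narrow rectangular tray 62 mm (x) by 124 mm (y) outside, recess 50 by 112 mm; its inlay is a bar with two round ends. Black, fixed. Floor 5 mm and rim top 11 mm above the bench, rim 6 mm thick, about 8 mm play around the part; a white inlay on the floor shows the part's outline. Origin: centre, at bench height; z up. The arm lies with its length along the nest's y.
- sanding_block: Bystander, not to be moved: loose sanding block, brown cork 44 mm (x) by 75 mm (y), 20 mm high, with a red grip 34 x 60 mm on it, 32 mm high in all. Origin: centre of the underside.
- tin: Bystander, not to be moved: loose closed metal tin, 54 mm in diameter, 55 mm high. Origin: centre of the underside.
Things that resemble listed ones, but are neither listed nor needed, are in the scene too. Leave any blue or red look-alike of the link_nest alone. Leave any green look-alike of the link_arm alone.

How it is judged:
At the end, for the whole second after the job is handed in: Each of the four patterns is at rest in its own nest: centre within 13 mm of the nest's centre, underside on the nest's floor (2 to 8 mm above the bench; the floor is at 5 mm), upright within 0.08 rad, speed under 0.02 m/s; the sanding block and the tin are within 25 mm of where they started (horizontal distance between hub and hub_nest below 0.013 m and z of hub in the frame of hub_nest between 0.002 and 0.008 m and angle between each of hub, post_foot, bearing_block, link_arm's own z axis and vertical below 0.08 rad and linear speed of each of hub, post_foot, bearing_block, link_arm below 0.02 m/s and horizontal distance between post_foot and post_nest below 0.013 m and z of post_foot in the frame of post_nest between 0.002 and 0.008 m and horizontal distance between bearing_block and block_nest below 0.013 m and z of bearing_block in the frame of block_nest between 0.002 and 0.008 m and horizontal distance between link_arm and link_nest below 0.013 m and z of link_arm in the frame of link_nest between 0.002 and 0.008 m and distance of each of sanding_block, tin from where it was at the start of the episode below 0.025 m); the robot touches nothing.
It fails at once if the sanding block is pushed more than 25 mm from its place (distance of sanding_block from where it was at the start of the episode above 0.025 m).
It fails at once if the tin is pushed more than 25 mm from its place (distance of tin from where it was at the start of the episode above 0.025 m).
It also fails if it takes over 106 s, if anything falls off the work surface, if the arm or the gripper's body presses on something with over 40 N, if the wrist force passes 120 N, or if a joint passes its speed limit or range.

## Working session

There is one attempt and no reset: what is moved stays moved. The work goes in short steps, Python scripts to look and compute and a tool call to move; the robot and the scene stay as the last step left them, time stands still between calls to the robot, and variables do not carry over. Pictures are saved under pics/ and viewed, and the job is handed in when it is done.

Besides the shell and the picture viewer there is one more tool, called after "Request:" by a JSON object that holds its "fn" and its "kwargs". drive_tool: Moves the arm, as the interface text tells. Scaled input: -1 to 1 covers 20 mm each way for a shift and 8 degrees each way for a turn. Its arguments: {"type":"object","properties":{"commands":{"type":"array","items":{"type":"object","properties":{"rx":{"type":"number"},"ry":{"type":"number"},"rz":{"type":"number"},"tx":{"type":"number"},"ty":{"type":"number"},"tz":{"type":"number"},"grip":{"type":"number"}}}},"grip_force":{"type":"number"}},"required":["commands"]}

```bash
mkdir -p pics; ls; cat > h.py <<'E'
import numpy as np,cv2,pickle
from bench import status, eyes, workorder, spotter, r
def snap(cam,name):
    f=eyes.grab_frame(cam); cv2.imwrite(f'pics/{name}.png',f['frame']); pickle.dump(f,open(f'pics/{name}.pkl','wb')); return f
def cloud(f):
    z=f['range_z'];v,u=np.mgrid[:z.shape[0],:z.shape[1]]
    P=np.stack([(u-f['cx'])/f['fx']*z,(v-f['cy'])/f['fy']*z,z],-1)
    return P@f['T'][:3,:3].T+f['T'][:3,3]
E
python3 - <<'E'
from h import *
o=status.get_obs();print(o)
for c in ['top','scene']:
    f=snap(c,c+'0');print(c,f['fx'],f['T'].round(3).tolist())
    P=cloud(f)
    for n in ['hub','post_foot','bearing_block','link_arm','hub_nest','post_nest','block_nest','link_nest','sanding_block','tin']:
        for d in spotter.masks_of(c,n)[:4]:
            m=d['mask']&(f['range_z']>0);p=P[m]
            if len(p)==0: continue
            print(c,n,round(d['confidence'],2),(np.array(d['position'])*[560,420]).astype(int),'n',m.sum(),np.median(p,0).round(3),'zmax',np.percentile(p[:,2],98).round(3))
E
```

```text
pics
{'clock': 0.0, 'joints': array([-1.36309784,  0.47780321,  0.0223806 ,  1.55645958, -0.01148582,
        1.10928941, -0.08312255]), 'qvel': array([-4.97511483e-04,  4.27960206e-04, -3.70872190e-04,  4.22593007e-04,
        2.04512972e-05, -7.76508482e-04, -5.34068670e-04]), 'tau': array([-3.42816293e-04, -5.96448791e+01,  1.60798173e+00, -2.81197858e+01,
        1.24631243e-02,  9.50098329e-03,  1.56456599e-05]), 'tcp_pos': array([0.20948477, 0.64098958, 0.20022105]), 'orientation': array([-4.94025259e-01, -3.10238211e+00,  2.86954709e-03]), 'contact_force': array([ 0.21320544,  0.46334272, -0.24149919]), 'moment': array([-0.03859165, -0.05125588, -0.01573133]), 'grip_width': 0.085153790385436}
top 435.2120682856479 [[-0.023, -0.997, 0.074, 0.362], [-1.0, 0.024, 0.014, 0.042], [-0.016, -0.074, -0.997, 1.276], [0.0, 0.0, 0.0, 1.0]]
top hub 0.68 [413 205] n 345 [ 0.457 -0.328  0.017] zmax 0.054
top hub 0.16 [413 157] n 305 [ 0.594 -0.323  0.017] zmax 0.051
top post_foot 0.81 [299 217] n 399 [0.431 0.008 0.016] zmax 0.054
top post_foot 0.74 [179 154] n 721 [0.618 0.354 0.006] zmax 
[... 1155 characters left out ...]
] zmax 0.05
scene link_arm 0.86 [ 80 222] n 500 [ 0.691 -0.41   0.015] zmax 0.05
scene link_arm 0.76 [126 210] n 396 [ 0.606 -0.321  0.015] zmax 0.049
scene hub_nest 0.85 [361 299] n 937 [0.622 0.353 0.005] zmax 0.013
scene post_nest 0.78 [372 248] n 940 [0.459 0.329 0.005] zmax 0.013
scene block_nest 0.73 [316 224] n 917 [0.438 0.175 0.005] zmax 0.013
scene link_nest 0.89 [446 271] n 1091 [0.457 0.527 0.005] zmax 0.013
scene link_nest 0.86 [370 186] n 754 [0.248 0.273 0.006] zmax 0.013
scene link_nest 0.79 [299 268] n 1074 [0.592 0.181 0.005] zmax 0.013
scene sanding_block 0.92 [175 236] n 474 [ 0.633 -0.154  0.024] zmax 0.035
scene tin 0.78 [208 183] n 416 [ 0.452 -0.149  0.044] zmax 0.058
```

```bash
python3 - <<'E'
import cv2
a=cv2.imread('pics/top0.png')[100:320,80:480];cv2.imwrite('pics/top0b.png',cv2.resize(a,None,fx=2,fy=2,interpolation=cv2.INTER_CUBIC))
E
```

```text
(no output)
```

View pics/top0b.png

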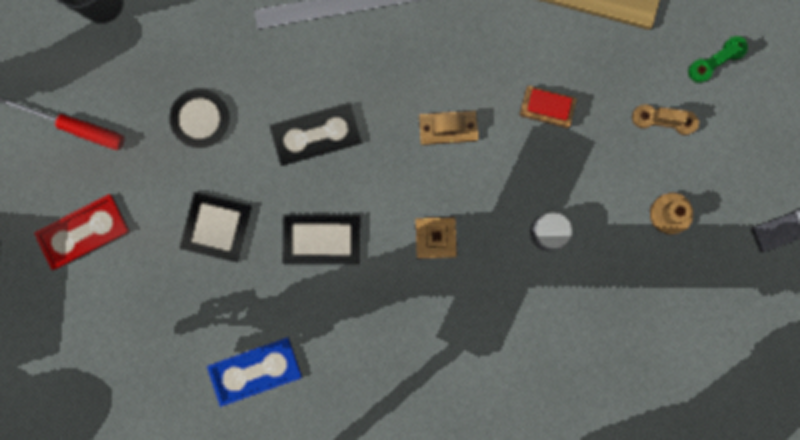

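View pics/scene0.png

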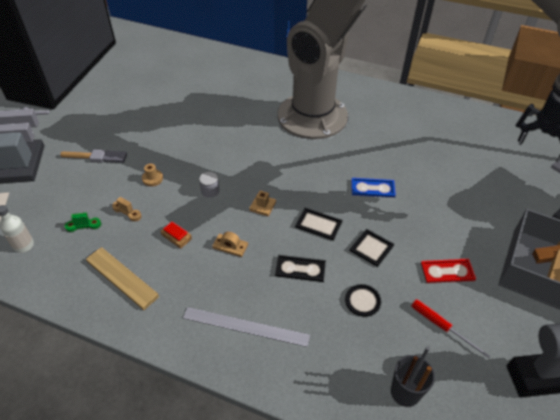

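```bash
cat > m.py <<'E'
from h import *
def plane(f,uv,z):
    d=np.c_[(uv[:,0]-f['cx'])/f['fx'],(uv[:,1]-f['cy'])/f['fy'],np.ones(len(uv))]@f['T'][:3,:3].T
    o=f['T'][:3,3]; return o+d*((z-o[2])/d[:,2])[:,None]
def rect(p):
    (c,s,a)=cv2.minAreaRect((p[:,:2]*1000).astype(np.float32)); return np.round(c,1),np.round(s,1),round(a,1)
def pca(p):
    q=p[:,:2]-p[:,:2].mean(0);w,v=np.linalg.eigh(q.T@q);return round(np.degrees(np.arctan2(v[1,1],v[0,1]))%180,1)
parts=dict(hub=(.46,-.328),post=(.44,.01),block=(.60,-.012),link=(.60,-.325),tin=(.44,-.153),sand=(.62,-.158))
nests=dict(hubn=(.618,.354),postn=(.456,.329),blockn=(.435,.175),linkn=(.59,.182))
if __name__=='__main__':
  for c in ['top','scene']:
    f=pickle.load(open(f'pics/{c}0.pkl','rb'));P=cloud(f);I=f['frame'].astype(int)
    for n,xy in parts.items():
        near=np.hypot(P[...,0]-xy[0],P[...,1]-xy[1])<.07
        top=P[near&(P[...,2]>.042)] if n!='sand' else P[near&(P[...,2]>.027)]
        low=P[near&(P[...,2]>.009)&(P[...,2]<.021)]
        al=P[near&(P[...,2]>.009)]
        print(c,n,'TOP',len(top),*rect(top),pca(top),'LOW',len(low),*rect(low),pca(low),'mz',np.median(low[:,2]).round(4),'ALL',*rect(al))
    for n,xy in nests.items():
        near=np.hypot(P[...,0]-xy[0],P[...,1]-xy[1])<.06
        w=near&(I.min(-1)>120)
        v,u=np.nonzero(w);p=plane(f,np.c_[u,v].astype(float),.005)
        print(c,n,len(p),p.mean(0)[:2].round(4),*rect(p),pca(p),'z',np.median(P[w][:,2]).round(4))
E
python3 m.py
```

```text
top hub TOP 106 [ 459.9 -335.3] [32.9 29.1] 88.1 111.2 LOW 203 [ 458.3 -335.4] [59.2 55.8] 85.9 19.8 mz 0.0147 ALL [ 458.3 -335.4] [59.2 55.8] 85.9
top post TOP 100 [432.6   7.3] [28.4 25.7] 88.6 45.8 LOW 288 [456.8   7.2] [ 55.3 105.5] 88.6 169.6 mz 0.0144 ALL [456.8   7.2] [ 55.3 105.5] 88.6
top block TOP 106 [594.1 -14.1] [40.  23.9] 89.2 97.0 LOW 269 [606.6 -15.4] [82.5 72.5] 89.5 93.7 mz 0.0143 ALL [606.6 -15.4] [82.5 72.5] 89.5
top link TOP 86 [ 597.4 -332.4] [40.4 17. ] 76.5 78.5 LOW 183 [ 594.4 -330.8] [94.4 39.2] 79.0 78.2 mz 0.0143 ALL [ 594.4 -330.8] [94.4 39.2] 79.0
top tin TOP 276 [ 435.4 -155.5] [50.5 49.6] 25.2 176.8 LOW 11 [ 413.6 -144.6] [83.1 16. ] 19.5 23.8 mz 0.0116 ALL [ 424.4 -163.4] [79.6 51.7] 36.2
top sand TOP 232 [ 620.1 -161.3] [59.4 33.5] 73.0 74.4 LOW 112 [ 629.2 -164.1] [75.  64.2] 73.4 71.8 mz 0.0179 ALL [ 629.2 -164.1] [75.  64.2] 73.4
top hubn 299 [0.6176 0.3537] [617.3 352.8] [56.7 54. ] 88.5 131.1 z 0.0054
top postn 373 [0.4559 0.3306] [456.  330.5] [56.7 56.8] 75.6 77.8 z 0.0056
top blockn 412 [0.4345 0.1748] [434.8 174.5] [79.5 41.1] 88.6 87.0 z 0
[... 579 characters left out ...]
 [ 600.  -333.2] [95.3 36.2] 78.5 84.4 mz 0.0134 ALL [ 600.  -333.2] [95.3 36.2] 78.5
scene tin TOP 234 [ 439.3 -157.2] [53.6 50.7] 26.6 37.9 LOW 53 [ 455.1 -151.4] [23.4 52.6] 19.6 113.9 mz 0.0143 ALL [ 442.  -156.1] [53.9 54.3] 87.2
scene sand TOP 225 [ 624.2 -162.2] [62.  35.6] 72.7 73.8 LOW 146 [ 625.9 -162.7] [77.5 43.1] 76.2 96.1 mz 0.0179 ALL [ 626.  -162.5] [78.  43.1] 76.2
scene hubn 577 [0.6177 0.3535] [619.5 354.4] [113.5 112.2] 22.6 31.0 z 0.0036
scene postn 494 [0.4623 0.3365] [467.1 337.6] [ 98.1 109.3] 26.6 73.0 z 0.0036
scene blockn 461 [0.4432 0.1743] [456.5 183.3] [104.1  85.3] 88.6 103.7 z 0.0037
scene linkn 576 [0.6057 0.1851] [594.3 182.1] [119.2  94.3] 18.7 15.1 z 0.002
```

Request:
{"fn": "drive_tool", "kwargs": {"commands": [{"tx": 1, "ty": -1, "rz": -0.9}, {"tx": 1, "ty": -1, "rz": -0.9}, {"tx": 1, "ty": -1, "rz": -0.9}, {"tx": 1, "ty": -1, "rz": -0.9}, {"tx": 1, "ty": -1, "rz": -0.9}, {"tx": 1, "ty": -1, "rz": -0.9}, {"tx": 1, "ty": -1, "rz": -0.9}, {"tx": 1, "ty": -1, "rz": -0.9}, {"tx": 1, "ty": -1, "rz": -0.9}, {"tx": 1, "ty": -1, "rz": -0.9}]}}

```text
validation failed for argument at $.co...
```

Request:
{"fn": "drive_tool", "kwargs": {"commands": [{"tx": 1, "ty": -1, "tz": 0, "rx": 0, "ry": 0, "rz": -0.9, "grip": -1}], "grip_force": 40}}

```text
clock: 1.23
tcp_pos: [0.2271, 0.623, 0.201]
orientation: [-0.685, -3.064, -0.001]
contact_force: [0.5, -0.7, -0.5]
grip_width: 0.0853
```

Request:
{"fn": "drive_tool", "kwargs": {"commands": [{"tx": 1, "ty": -1, "tz": 0, "rx": 0, "ry": 0, "rz": -0.9, "grip": -1}, {"tx": 1, "ty": -1, "tz": 0, "rx": 0, "ry": 0, "rz": -0.9, "grip": -1}, {"tx": 1, "ty": -1, "tz": 0, "rx": 0, "ry": 0, "rz": -0.9, "grip": -1}, {"tx": 1, "ty": -1, "tz": 0, "rx": 0, "ry": 0, "rz": -0.9, "grip": -1}, {"tx": 1, "ty": -1, "tz": 0, "rx": 0, "ry": 0, "rz": -0.9, "grip": -1}, {"tx": 1, "ty": -1, "tz": 0, "rx": 0, "ry": 0, "rz": -0.9, "grip": -1}, {"tx": 1, "ty": -1, "tz": 0, "rx": 0, "ry": 0, "rz": -0.9, "grip": -1}, {"tx": 1, "ty": -1, "tz": 0, "rx": 0, "ry": 0, "rz": -0.9, "grip": -1}, {"tx": 1, "ty": -1, "tz": 0, "rx": 0, "ry": 0, "rz": -0.9, "grip": -1}, {"tx": 0, "ty": -1, "tz": 0, "rx": 0, "ry": 0, "rz": 0, "grip": -1}]}}

```text
clock: 2.48
tcp_pos: [0.4109, 0.4204, 0.2013]
orientation: [2.224, 2.218, 0.001]
contact_force: [-1.2, 0.8, 0.4]
grip_width: 0.0852
```

Request:
{"fn": "drive_tool", "kwargs": {"commands": [{"tx": 0.2, "ty": -1, "tz": 0, "rx": 0, "ry": 0, "rz": 0, "grip": -1}, {"tx": 0.2, "ty": -1, "tz": 0, "rx": 0, "ry": 0, "rz": 0, "grip": -1}, {"tx": 0.2, "ty": -1, "tz": 0, "rx": 0, "ry": 0, "rz": 0, "grip": -1}, {"tx": 0.2, "ty": -1, "tz": 0, "rx": 0, "ry": 0, "rz": 0, "grip": -1}, {"tx": 0.2, "ty": -1, "tz": 0, "rx": 0, "ry": 0, "rz": 0, "grip": -1}, {"tx": 0.2, "ty": -1, "tz": 0, "rx": 0, "ry": 0, "rz": 0, "grip": -1}, {"tx": 0, "ty": -1, "tz": 0, "rx": 0, "ry": 0, "rz": 0, "grip": -1}, {"tx": 0, "ty": -1, "tz": 0, "rx": 0, "ry": 0, "rz": 0, "grip": -1}, {"tx": 0, "ty": -1, "tz": 0, "rx": 0, "ry": 0, "rz": 0, "grip": -1}, {"tx": 0, "ty": -1, "tz": 0, "rx": 0, "ry": 0, "rz": 0, "grip": -1}]}}

```text
clock: 3.72
tcp_pos: [0.4336, 0.2204, 0.2013]
orientation: [-2.223, -2.22, -0.0]
contact_force: [1.1, -0.2, -0.7]
grip_width: 0.0856
```

Request:
{"fn": "drive_tool", "kwargs": {"commands": [{"tx": 0, "ty": -1, "tz": 0, "rx": 0, "ry": 0, "rz": 0, "grip": -1}, {"tx": 0, "ty": -1, "tz": 0, "rx": 0, "ry": 0, "rz": 0, "grip": -1}, {"tx": 0, "ty": -1, "tz": 0, "rx": 0, "ry": 0, "rz": 0, "grip": -1}, {"tx": 0, "ty": -1, "tz": 0, "rx": 0, "ry": 0, "rz": 0, "grip": -1}, {"tx": 0, "ty": -1, "tz": -0.5, "rx": 0, "ry": 0, "rz": 0, "grip": -1}, {"tx": 0, "ty": -1, "tz": -0.5, "rx": 0, "ry": 0, "rz": 0, "grip": -1}, {"tx": 0, "ty": -1, "tz": -0.5, "rx": 0, "ry": 0, "rz": 0, "grip": -1}, {"tx": 0, "ty": -1, "tz": -0.5, "rx": 0, "ry": 0, "rz": 0, "grip": -1}, {"tx": 0, "ty": -1, "tz": -0.5, "rx": 0, "ry": 0, "rz": 0, "grip": -1}, {"tx": 0, "ty": -0.5, "tz": -0.5, "rx": 0, "ry": 0, "rz": 0, "grip": -1}]}}

```text
clock: 4.97
tcp_pos: [0.4335, 0.0299, 0.141]
orientation: [2.225, 2.218, 0.0]
contact_force: [-0.2, -0.3, -0.1]
grip_width: 0.0851
```

```bash
cat >> h.py <<'E'
from scipy.spatial.transform import Rotation as Ro
def wrist(name):
    o=status.get_obs(); f=snap('wrist',name)
    T=np.eye(4);T[:3,:3]=Ro.from_rotvec(o['orientation']).as_matrix();T[:3,3]=o['tcp_pos']
    f['T']=T@f['T_tool_cam'];print(o['clock'],o['tcp_pos'].round(4),o['grip_width']); return f
E
python3 - <<'E'
from h import *
from m import rect,pca
f=wrist('w1');P=cloud(f);print(f['T'].round(3)[:3,3])
xy=(.434,.007)
near=(np.hypot(P[...,0]-xy[0],P[...,1]-xy[1])<.06)&(f['range_z']>0)
for lo,hi in((.045,.055),(.01,.02)):
    p=P[near&(P[...,2]>lo)&(P[...,2]<hi)];print(len(p), *(rect(p) if len(p)>5 else ()))
E
```

```text
4.975 [0.4335 0.0299 0.141 ] 0.08506161464392809
[0.434 0.107 0.314]
810 [432.7   9. ] [27.6 28.9] 0.7
1704 [432.5   9.3] [57.6 58. ] 1.0
```

View pics/w1.png

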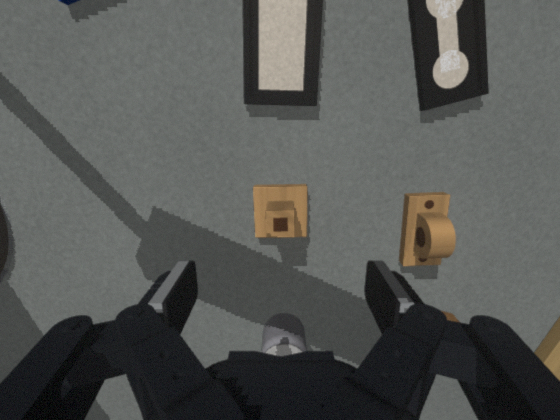

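Request:
{"fn": "drive_tool", "kwargs": {"commands": [{"tx": 0, "ty": -0.7, "tz": -0.5, "rx": 0, "ry": 0, "rz": 0.1, "grip": -1}, {"tx": 0, "ty": -0.36, "tz": -1, "rx": 0, "ry": 0, "rz": 0, "grip": -1}, {"tx": 0, "ty": 0, "tz": -1, "rx": 0, "ry": 0, "rz": 0, "grip": -1}, {"tx": 0, "ty": 0, "tz": -1, "rx": 0, "ry": 0, "rz": 0, "grip": -1}, {"tx": 0, "ty": 0, "tz": -1, "rx": 0, "ry": 0, "rz": 0, "grip": -1}, {"tx": 0, "ty": 0, "tz": -1, "rx": 0, "ry": 0, "rz": 0, "grip": -1}, {"tx": 0, "ty": 0, "tz": -0.5, "rx": 0, "ry": 0, "rz": 0, "grip": 0}, {"tx": 0, "ty": 0, "tz": 0, "rx": 0, "ry": 0, "rz": 0, "grip": 1}, {"tx": 0, "ty": 0, "tz": 0, "rx": 0, "ry": 0, "rz": 0, "grip": 1}, {"tx": 0, "ty": 0, "tz": 0, "rx": 0, "ry": 0, "rz": 0, "grip": 1}], "grip_force": 40}}

```text
clock: 6.28
tcp_pos: [0.4342, 0.0106, 0.0218]
orientation: [2.207, 2.235, 0.002]
contact_force: [-0.1, -0.5, -0.7]
grip_width: 0.0125
```

Request:
{"fn": "drive_tool", "kwargs": {"commands": [{"tx": 0, "ty": 0, "tz": 0, "rx": 0, "ry": 0, "rz": 0, "grip": 1}, {"tx": 0, "ty": 0, "tz": 0, "rx": 0, "ry": 0, "rz": 0, "grip": 1}]}}

```text
clock: 6.52
tcp_pos: [0.4338, 0.0105, 0.0214]
orientation: [2.208, 2.235, 0.001]
contact_force: [-0.0, -0.1, -0.3]
grip_width: 0.0002
```

```bash
python3 - <<'E'
from h import *
f=wrist('w2')
g=snap('scene','s2');cv2.imwrite('pics/s2b.png',cv2.resize(g['frame'][100:320,120:400],None,fx=2.7,fy=2.7))
E
```

```text
6.525 [0.4338 0.0105 0.0214] 0.00016752317332316383
```

View pics/w2.png

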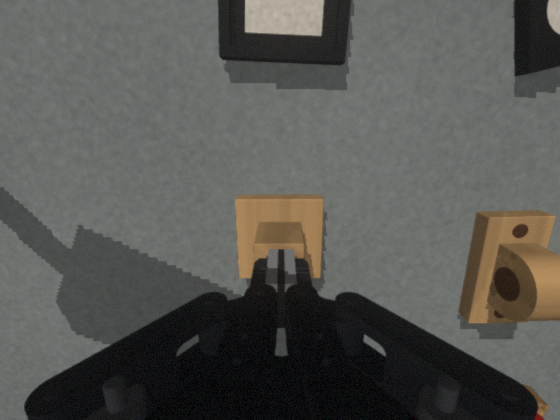

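View pics/s2b.png

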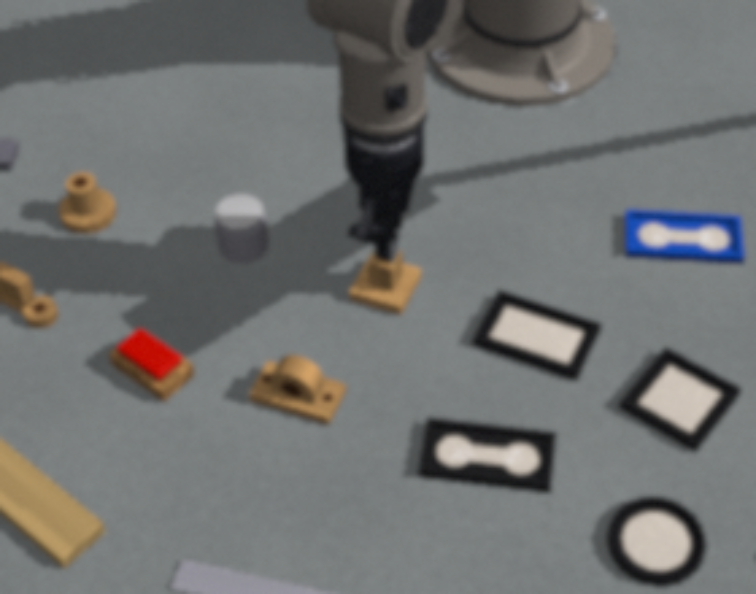

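```bash
python3 - <<'E'
from h import *
from m import rect,plane
for n in ['s2','w2']:
    f=pickle.load(open(f'pics/{n}.pkl','rb'))
    if n=='w2':
        T=np.eye(4);T[:3,:3]=Ro.from_rotvec([2.208,2.235,.001]).as_matrix();T[:3,3]=[.4338,.0105,.0214];f['T']=T@f['T_tool_cam'];print(f['T_tool_cam'].round(3))
    P=cloud(f);I=f['frame'].astype(int)
    wood=(I[...,2]-I[...,0]>35)&(f['range_z']>0)&(np.hypot(P[...,0]-.434,P[...,1]-.01)<.08)
    dark=(I.max(-1)<60)&(f['range_z']>0)&(np.hypot(P[...,0]-.434,P[...,1]-.01)<.08)&(P[...,2]>.018)&(P[...,2]<.12)
    for lo,hi in((.045,.055),(.01,.02)):
        p=P[wood&(P[...,2]>lo)&(P[...,2]<hi)];print(n,len(p), *(rect(p) if len(p)>5 else ()))
    p=P[dark];
    for z in np.arange(.02,.12,.01):
        q=p[abs(p[:,2]-z)<.005]
        if len(q)>3:print('dark',z.round(3),len(q),q.min(0).round(3),q.max(0).round(3))
E
```

```text
s2 44 [442.4  11. ] [20.  33.7] 27.8
s2 196 [436.2   7.2] [59.6 58.6] 0.9
dark 0.07 10 [0.443 0.005 0.066] [0.451 0.017 0.075]
dark 0.08 11 [0.442 0.006 0.075] [0.452 0.02  0.085]
dark 0.1 29 [0.411 0.002 0.096] [0.469 0.023 0.105]
dark 0.11 22 [0.394 0.009 0.105] [0.477 0.024 0.115]
[[ 0.001 -0.954 -0.299  0.077]
 [ 1.     0.001  0.     0.   ]
 [ 0.    -0.299  0.954 -0.173]
 [ 0.     0.     0.     1.   ]]
w2 700 [432.7  18. ] [28.2 11.3] 3.6
w2 4095 [432.9   9.1] [58.  58.4] 0.9
dark 0.06 134 [0.421 0.017 0.057] [0.447 0.023 0.065]
dark 0.07 316 [0.421 0.017 0.065] [0.447 0.023 0.075]
dark 0.08 458 [0.42  0.017 0.075] [0.447 0.023 0.085]
dark 0.09 696 [ 0.414 -0.     0.085] [0.453 0.025 0.095]
dark 0.1 2688 [ 0.399 -0.001  0.095] [0.469 0.026 0.105]
dark 0.11 5814 [0.39  0.002 0.105] [0.476 0.026 0.115]
```

```bash
python3 - <<'E'
from h import *
f=pickle.load(open('pics/w2.pkl','rb'))
T=np.eye(4);T[:3,:3]=Ro.from_rotvec([2.208,2.235,.001]).as_matrix();T[:3,3]=[.4338,.0105,.0214];f['T']=T@f['T_tool_cam']
P=cloud(f)
for u in (262,272,280,290,300):
    for v in range(225,300,5): print(u,v,P[v,u].round(3),f['frame'][v,u])
cv2.imwrite('pics/w2b.png',cv2.resize(f['frame'][180:330,200:360],None,fx=4,fy=4,interpolation=cv2.INTER_CUBIC))
E
```

```text
262 225 [0.422 0.023 0.023] [ 70 102 129]
262 230 [0.422 0.023 0.032] [ 70 103 128]
262 235 [0.423 0.023 0.039] [ 68  98 125]
262 240 [0.423 0.022 0.046] [ 66  96 122]
262 245 [0.424 0.021 0.05 ] [ 83 121 156]
262 250 [0.424 0.019 0.051] [ 83 123 155]
262 255 [0.423 0.015 0.05 ] [ 81 118 150]
262 260 [0.424 0.018 0.06 ] [37 38 42]
262 265 [0.425 0.018 0.067] [38 38 42]
262 270 [0.425 0.019 0.072] [26 30 34]
262 275 [0.425 0.018 0.077] [21 26 28]
262 280 [0.425 0.018 0.081] [24 22 29]
262 285 [0.426 0.024 0.094] [27 27 29]
262 290 [0.427 0.024 0.098] [24 23 25]
262 295 [0.427 0.023 0.099] [21 27 27]
272 225 [0.428 0.022 0.022] [ 65  92 119]
272 230 [0.428 0.023 0.031] [ 66  94 117]
272 235 [0.429 0.023 0.04 ] [ 64  92 117]
272 240 [0.429 0.023 0.047] [ 62  92 117]
272 245 [0.429 0.021 0.05 ] [ 76 112 143]
272 250 [0.429 0.022 0.058] [104 106 104]
272 255 [0.429 0.022 0.064] [107 105 108]
272 260 [0.43  0.022 0.069] [107 108 107]
272 265 [0.43  0.022 0.074] [108 108 106]
272 270 [0.43  0.022 0.079] [57 57 60]
272 275 [0.43  0.023 0.084] [56 57 57]
272 280 [0.43  0.022 0.087] [52 55 53]
[... 1238 characters left out ...]
.09 ] [67 69 69]
290 290 [0.437 0.023 0.096] [21 24 25]
290 295 [0.437 0.024 0.1  ] [13 15 15]
300 225 [0.446 0.023 0.022] [ 65  94 115]
300 230 [0.445 0.023 0.031] [ 67  96 122]
300 235 [0.445 0.023 0.039] [ 66  99 124]
300 240 [0.444 0.023 0.046] [ 66  97 121]
300 245 [0.444 0.022 0.051] [ 86 126 158]
300 250 [0.444 0.019 0.051] [ 83 121 153]
300 255 [0.444 0.016 0.05 ] [ 73 109 139]
300 260 [0.444 0.019 0.062] [39 37 40]
300 265 [0.443 0.018 0.066] [34 36 39]
300 270 [0.443 0.019 0.072] [31 33 34]
300 275 [0.443 0.018 0.076] [34 36 35]
300 280 [0.442 0.018 0.08 ] [28 26 28]
300 285 [0.441 0.025 0.096] [20 22 25]
300 290 [0.441 0.024 0.097] [26 18 26]
300 295 [0.441 0.024 0.1  ] [20 18 22]
```

View pics/w2b.png

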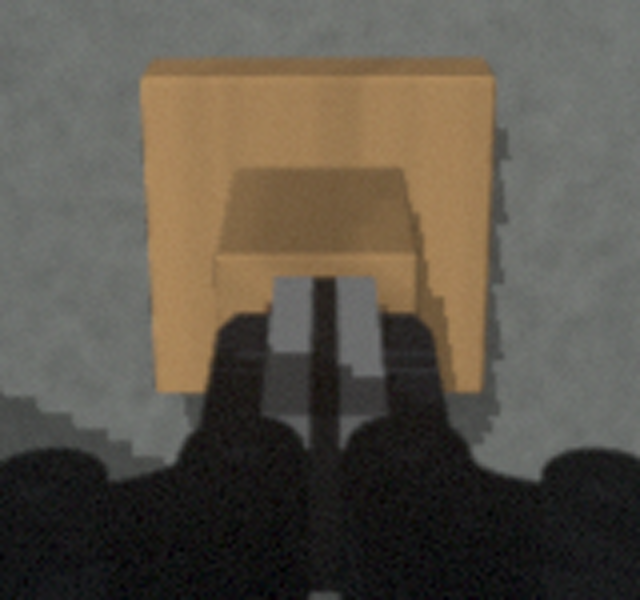

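```bash
python3 - <<'E'
from h import *
print(r.grip_depth, [a for a in dir(r) if a[0]!='_'])
for n in('w1','w2'):
    f=pickle.load(open(f'pics/{n}.pkl','rb'));f['T']=f['T_tool_cam'];P=cloud(f);I=f['frame'].astype(int)
    m=(f['range_z']>0.05)&(abs(P[...,0])<.015)&(abs(P[...,1])<.062)&(P[...,2]<.05)
    m&=(I[...,2]-I[...,0]<25)
    p=P[m];print(n,len(p),p.min(0).round(3),p.max(0).round(3))
    print(np.histogram(p[:,2],bins=np.arange(-.12,.06,.01)))
E
```

```text
0.0187 ['Unreachable', 'grip_depth']
w1 26473 [-0.013 -0.062 -0.127] [ 0.015  0.062 -0.043]
(array([7511, 4021, 5949, 1403, 1465, 1402, 1099,  350,    0,    0,    0,
          0,    0,    0,    0,    0,    0]), array([-1.20000000e-01, -1.10000000e-01, -1.00000000e-01, -9.00000000e-02,
       -8.00000000e-02, -7.00000000e-02, -6.00000000e-02, -5.00000000e-02,
       -4.00000000e-02, -3.00000000e-02, -2.00000000e-02, -1.00000000e-02,
       -5.55111512e-17,  1.00000000e-02,  2.00000000e-02,  3.00000000e-02,
        4.00000000e-02,  5.00000000e-02]))
w2 40890 [-0.015 -0.062 -0.127] [0.015 0.062 0.023]
(array([11046,  7674,  4045,  5565,  1688,   825,   625,   491,   137,
           1,     0,     0,     0,   400,  2906,     0,     0]), array([-1.20000000e-01, -1.10000000e-01, -1.00000000e-01, -9.00000000e-02,
       -8.00000000e-02, -7.00000000e-02, -6.00000000e-02, -5.00000000e-02,
       -4.00000000e-02, -3.00000000e-02, -2.00000000e-02, -1.00000000e-02,
       -5.55111512e-17,  1.00000000e-02,  2.00000000e-02,  3.00000000e-02,
        4.00000000e-02,  5.00000000e-02]))
```

Request:
{"fn": "drive_tool", "kwargs": {"commands": [{"tx": -0.05, "ty": -0.08, "tz": 0.4, "rx": 0, "ry": 0, "rz": 0, "grip": -1}, {"tx": 0, "ty": 0, "tz": 0, "rx": 0, "ry": 0, "rz": 0, "grip": -1}, {"tx": 0, "ty": 0, "tz": 0, "rx": 0, "ry": 0, "rz": 0, "grip": -1}, {"tx": 0, "ty": 0, "tz": 0, "rx": 0, "ry": 0, "rz": 0, "grip": -1}, {"tx": 0, "ty": 0, "tz": 0, "rx": 0, "ry": 0, "rz": 0, "grip": -1}]}}

```text
clock: 7.25
tcp_pos: [0.4326, 0.0088, 0.0291]
orientation: [-2.208, -2.235, 0.0]
contact_force: [-0.9, -1.1, -0.8]
grip_width: 0.0853
```

Request:
{"fn": "drive_tool", "kwargs": {"commands": [{"tx": 0, "ty": 0, "tz": -0.6, "rx": 0, "ry": 0, "rz": 0, "grip": -1}, {"tx": 0, "ty": 0, "tz": -0.5, "rx": 0, "ry": 0, "rz": 0, "grip": -1}, {"tx": 0, "ty": 0, "tz": -0.5, "rx": 0, "ry": 0, "rz": 0, "grip": -1}, {"tx": 0, "ty": 0, "tz": -0.4, "rx": 0, "ry": 0, "rz": 0, "grip": -1}, {"tx": 0, "ty": 0, "tz": -0.1, "rx": 0, "ry": 0, "rz": 0, "grip": -1}]}}

```text
clock: 7.88
tcp_pos: [0.4322, 0.0086, -0.0135]
orientation: [-2.208, -2.234, 0.002]
contact_force: [-0.0, -0.3, 0.3]
grip_width: 0.0851
```

Request:
{"fn": "drive_tool", "kwargs": {"commands": [{"tx": 0, "ty": 0, "tz": 0, "rx": 0, "ry": 0, "rz": 0, "grip": 1}, {"tx": 0, "ty": 0, "tz": 0, "rx": 0, "ry": 0, "rz": 0, "grip": 1}, {"tx": 0, "ty": 0, "tz": 0, "rx": 0, "ry": 0, "rz": 0, "grip": 1}, {"tx": 0, "ty": 0, "tz": 0, "rx": 0, "ry": 0, "rz": 0, "grip": 1}, {"tx": 0, "ty": 0, "tz": 0, "rx": 0, "ry": 0, "rz": 0, "grip": 1}, {"tx": 0, "ty": 0, "tz": 0.5, "rx": 0, "ry": 0, "rz": 0, "grip": 1}, {"tx": 0, "ty": 0, "tz": 1, "rx": 0, "ry": 0, "rz": 0, "grip": 1}, {"tx": 0, "ty": 0, "tz": 1, "rx": 0, "ry": 0, "rz": 0, "grip": 1}, {"tx": 0, "ty": 0, "tz": 0, "rx": 0, "ry": 0, "rz": 0, "grip": 1}]}}

```text
clock: 9.0
tcp_pos: [0.4336, 0.0091, 0.0384]
orientation: [2.207, 2.234, 0.004]
contact_force: [-0.3, -0.2, -0.8]
grip_width: 0.0275
```

```bash
python3 - <<'E'
from h import *
wrist('w3')
E
```

```text
9.0 [0.4336 0.0091 0.0384] 0.02752568737456457
```

View pics/w3.png

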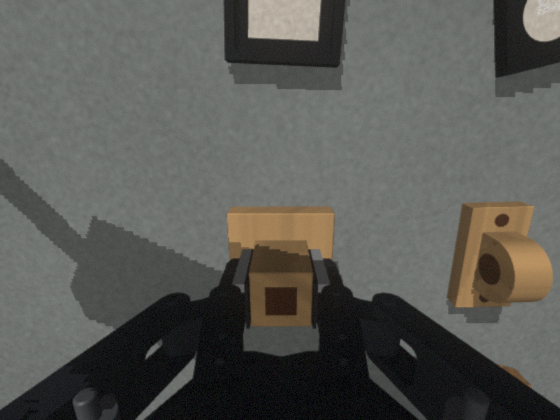

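Request:
{"fn": "drive_tool", "kwargs": {"commands": [{"tx": 0.1, "ty": 0.5, "tz": 1, "rx": 0, "ry": 0, "rz": -0.2, "grip": 1}, {"tx": 0.1, "ty": 1, "tz": 0.5, "rx": 0, "ry": 0, "rz": -0.2, "grip": 1}, {"tx": 0.1, "ty": 1, "tz": 0, "rx": 0, "ry": 0, "rz": -0.2, "grip": 1}, {"tx": 0.1, "ty": 1, "tz": 0, "rx": 0, "ry": 0, "rz": -0.2, "grip": 1}, {"tx": 0.1, "ty": 1, "tz": 0, "rx": 0, "ry": 0, "rz": -0.2, "grip": 1}, {"tx": 0.1, "ty": 1, "tz": 0, "rx": 0, "ry": 0, "rz": -0.2, "grip": 1}, {"tx": 0.1, "ty": 1, "tz": 0, "rx": 0, "ry": 0, "rz": -0.2, "grip": 1}, {"tx": 0.1, "ty": 1, "tz": 0, "rx": 0, "ry": 0, "rz": -0.2, "grip": 1}, {"tx": 0.1, "ty": 1, "tz": 0, "rx": 0, "ry": 0, "rz": -0.2, "grip": 1}, {"tx": 0.1, "ty": 1, "tz": 0, "rx": 0, "ry": 0, "rz": -0.1, "grip": 1}]}}

```text
clock: 10.3
tcp_pos: [0.452, 0.1992, 0.0662]
orientation: [-2.484, -1.923, 0.003]
contact_force: [-0.8, 0.5, -0.2]
grip_width: 0.0276
```

Request:
{"fn": "drive_tool", "kwargs": {"commands": [{"tx": 0.1, "ty": 1, "tz": 0, "rx": 0, "ry": 0, "rz": 0, "grip": 1}, {"tx": 0.1, "ty": 1, "tz": 0, "rx": 0, "ry": 0, "rz": 0, "grip": 1}, {"tx": 0, "ty": 1, "tz": 0, "rx": 0, "ry": 0, "rz": 0, "grip": 1}, {"tx": 0, "ty": 0.5, "tz": 0, "rx": 0, "ry": 0, "rz": 0, "grip": 1}, {"tx": 0, "ty": 0, "tz": 0, "rx": 0, "ry": 0, "rz": 0, "grip": 1}]}}

```text
clock: 10.92
tcp_pos: [0.4565, 0.2695, 0.0671]
orientation: [2.483, 1.925, 0.0]
contact_force: [0.3, -0.5, -1.0]
grip_width: 0.0278
```

```bash
cat >> m.py <<'E'
def inlays(f,lim=135):
    P=cloud(f);I=f['frame'].astype(int)
    w=((I.min(-1)>lim)&(abs(P[...,2]-.0055)<.006)).astype(np.uint8)
    w=cv2.morphologyEx(w,cv2.MORPH_OPEN,np.ones((3,3),np.uint8))
    n,L,st,_=cv2.connectedComponentsWithStats(w)
    for i in range(1,n):
        if st[i,4]<300: continue
        v,u=np.nonzero(L==i);p=plane(f,np.c_[u,v].astype(float),.005)
        edge=u.min()==0 or v.min()==0 or u.max()==559
        print('inlay',st[i,4],p.mean(0)[:2].round(4),*rect(p),pca(p),'CUT' if edge else '')
E
python3 - <<'E'
from m import *
f=wrist('w4');inlays(f)
E
```

```text
10.925 [0.4565 0.2695 0.0671] 0.027786782484762892
inlay 5865 [0.6201 0.3554] [619.9 354.4] [59.4 59. ] 84.3 122.3 
inlay 5402 [0.4571 0.3323] [456.9 331.2] [57.8 57.9] 75.0 151.7 
inlay 2579 [0.244  0.2785] [244.7 276.1] [33.4 95.7] 18.1 108.1 
inlay 2470 [0.5906 0.1839] [591.1 181.4] [33.5 95.3] 14.4 104.7 
inlay 733 [0.4313 0.1441] [432.8 141.9] [22.9 46.5] 75.6 167.8
```

View pics/w4.png

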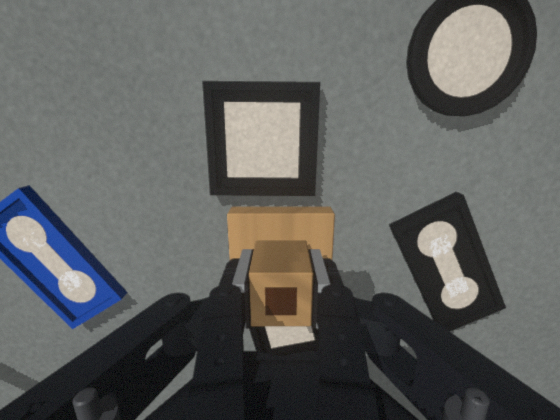

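Request:
{"fn": "drive_tool", "kwargs": {"commands": [{"tx": 0, "ty": 1, "tz": 0, "rx": 0, "ry": 0, "rz": 0, "grip": 1}, {"tx": 0, "ty": 1, "tz": 0, "rx": 0, "ry": 0, "rz": 0, "grip": 1}, {"tx": 0, "ty": 1, "tz": -0.3, "rx": 0, "ry": 0, "rz": 0, "grip": 1}, {"tx": 0, "ty": 0.1, "tz": -1, "rx": 0, "ry": 0, "rz": 0, "grip": 1}, {"tx": 0, "ty": 0, "tz": -1, "rx": 0, "ry": 0, "rz": 0, "grip": 1}, {"tx": 0, "ty": 0, "tz": -1, "rx": 0, "ry": 0, "rz": 0, "grip": 1}, {"tx": 0, "ty": 0, "tz": -0.4, "rx": 0, "ry": 0, "rz": 0, "grip": 1}, {"tx": 0, "ty": 0, "tz": 0, "rx": 0, "ry": 0, "rz": 0, "grip": 1}]}}

```text
clock: 11.98
tcp_pos: [0.4568, 0.3298, -0.0072]
orientation: [2.485, 1.922, -0.001]
contact_force: [-0.1, 0.5, -1.1]
grip_width: 0.0273
```

Release and rise, then look.

Request:
{"fn": "drive_tool", "kwargs": {"commands": [{"tx": 0, "ty": 0, "tz": -0.05, "rx": 0, "ry": 0, "rz": 0, "grip": 0}, {"tx": 0, "ty": 0, "tz": 0, "rx": 0, "ry": 0, "rz": 0, "grip": 0}, {"tx": 0, "ty": 0, "tz": 0, "rx": 0, "ry": 0, "rz": 0, "grip": -0.5}, {"tx": 0, "ty": 0, "tz": 0.5, "rx": 0, "ry": 0, "rz": 0, "grip": -0.5}, {"tx": 0, "ty": 0, "tz": 1, "rx": 0, "ry": 0, "rz": 0, "grip": -0.5}, {"tx": 0, "ty": 0, "tz": 1, "rx": 0, "ry": 0, "rz": 0, "grip": -0.5}, {"tx": 0, "ty": -0.5, "tz": 1, "rx": 0, "ry": 0, "rz": 0, "grip": -1}, {"tx": 0, "ty": -1, "tz": 1, "rx": 0, "ry": 0, "rz": 0.4, "grip": -1}, {"tx": 0, "ty": -1, "tz": 0, "rx": 0, "ry": 0, "rz": 0.4, "grip": -1}, {"tx": 0, "ty": 0, "tz": 0, "rx": 0, "ry": 0, "rz": 0, "grip": -1}]}}

```text
clock: 13.22
tcp_pos: [0.4571, 0.2797, 0.0837]
orientation: [-2.376, -2.055, -0.002]
contact_force: [0.0, 0.2, -0.1]
grip_width: 0.0854
```

```bash
cat >> m.py <<'E'
def part(f,xy,rad=.06,dz=0,tops=(.043,.055)):
    P=cloud(f);I=f['frame'].astype(int)
    near=(np.hypot(P[...,0]-xy[0],P[...,1]-xy[1])<rad)&(f['range_z']>0)&(I[...,2]-I[...,0]>25)
    for lo,hi in((tops[0]+dz,tops[1]+dz),(.0105+dz,.018+dz)):
        p=P[near&(P[...,2]>lo)&(P[...,2]<hi)]
        if len(p)>20: print('part',len(p),*rect(p),pca(p),np.median(p[:,2]).round(4))
E
python3 - <<'E'
from m import *
f=wrist('w5');part(f,(.457,.331),dz=.005)
E
```

```text
13.225 [0.4571 0.2797 0.0837] 0.08536706602065866
part 1645 [456.5 329.9] [28.1 28. ] 75.3 83.5 0.0558
part 3385 [456.3 329.7] [58.2 58.1] 75.6 157.5 0.0197
```

View pics/w5.png

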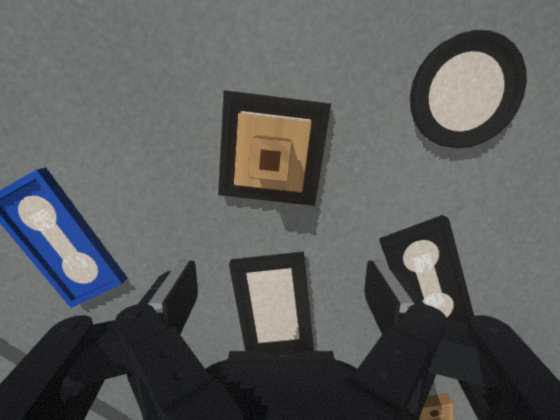

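Request:
{"fn": "drive_tool", "kwargs": {"commands": [{"tx": 0.5, "ty": -1, "tz": 0, "rx": 0, "ry": 0, "rz": 0.2, "grip": -1}, {"tx": 0.5, "ty": -1, "tz": 0, "rx": 0, "ry": 0, "rz": 0.2, "grip": -1}, {"tx": 0.5, "ty": -1, "tz": 0, "rx": 0, "ry": 0, "rz": 0.2, "grip": -1}, {"tx": 0.5, "ty": -1, "tz": 0, "rx": 0, "ry": 0, "rz": 0.2, "grip": -1}, {"tx": 0.5, "ty": -1, "tz": 0, "rx": 0, "ry": 0, "rz": 0.2, "grip": -1}, {"tx": 0.5, "ty": -1, "tz": 0, "rx": 0, "ry": 0, "rz": 0, "grip": -1}, {"tx": 0.5, "ty": -1, "tz": 0, "rx": 0, "ry": 0, "rz": 0, "grip": -1}, {"tx": 0.5, "ty": -1, "tz": 0, "rx": 0, "ry": 0, "rz": 0, "grip": -1}, {"tx": 0.5, "ty": -1, "tz": 0, "rx": 0, "ry": 0, "rz": 0, "grip": -1}, {"tx": 0.5, "ty": -1, "tz": 0, "rx": 0, "ry": 0, "rz": 0, "grip": -1}]}}

```text
clock: 14.52
tcp_pos: [0.5574, 0.0817, 0.0823]
orientation: [-2.223, -2.22, -0.001]
contact_force: [-0.0, -0.6, 0.2]
grip_width: 0.0856
```

Request:
{"fn": "drive_tool", "kwargs": {"commands": [{"tx": 0.5, "ty": -1, "tz": 0, "rx": 0, "ry": 0, "rz": 0, "grip": -1}, {"tx": 0.5, "ty": -1, "tz": 0, "rx": 0, "ry": 0, "rz": 0, "grip": -1}, {"tx": 0.5, "ty": -0.8, "tz": 0, "rx": 0, "ry": 0, "rz": 0, "grip": -1}, {"tx": 0.4, "ty": 0, "tz": 0, "rx": 0, "ry": 0, "rz": 0, "grip": -1}, {"tx": 0, "ty": 0, "tz": 0, "rx": 0, "ry": 0, "rz": 0, "grip": -1}]}}

```text
clock: 15.15
tcp_pos: [0.5953, 0.0261, 0.0821]
orientation: [-2.222, -2.221, -0.001]
contact_force: [-1.3, 0.2, 0.5]
grip_width: 0.0853
```

```bash
python3 - <<'E'
from m import *
f=wrist('w6');part(f,(.596,-.015));inlays(f);print(status.get_obs()['orientation'])
E
```

```text
15.15 [0.5953 0.0261 0.0821] 0.08529778865052669
part 1103 [594.4 -12.9] [24.1 35.4] 2.3 93.3 0.049
part 2374 [594.6 -13.7] [43.8 84.5] 2.4 93.7 0.0147
inlay 4320 [0.4337 0.1616] [433.6 160.8] [52.9 43.2] 88.4 86.1 CUT
inlay 2278 [0.5963 0.16  ] [598.  161.4] [31.9 51.3] 1.4 105.5 CUT
[-2.22136759e+00 -2.22055807e+00 -7.05345507e-05]
```

View pics/w6.png

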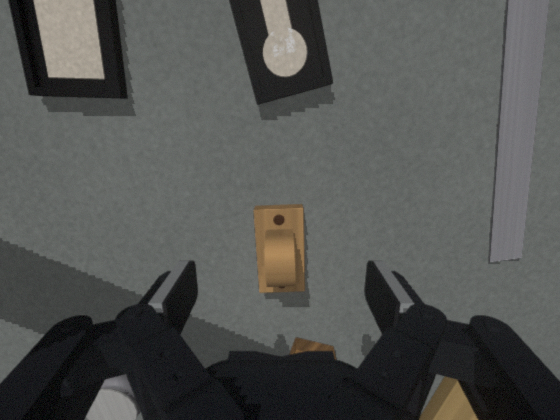

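Request:
{"fn": "drive_tool", "kwargs": {"commands": [{"tx": 0, "ty": -1, "tz": 0, "rx": 0, "ry": 0, "rz": 0.3, "grip": -1}, {"tx": -0.03, "ty": -0.95, "tz": 0, "rx": 0, "ry": 0, "rz": 0, "grip": -1}, {"tx": 0, "ty": 0, "tz": -0.75, "rx": 0, "ry": 0, "rz": 0, "grip": -1}, {"tx": 0, "ty": 0, "tz": -1, "rx": 0, "ry": 0, "rz": 0, "grip": -1}, {"tx": 0, "ty": 0, "tz": -1, "rx": 0, "ry": 0, "rz": 0, "grip": -1}, {"tx": 0, "ty": 0, "tz": -1, "rx": 0, "ry": 0, "rz": 0, "grip": -1}, {"tx": 0, "ty": 0, "tz": -1, "rx": 0, "ry": 0, "rz": 0, "grip": -1}, {"tx": 0, "ty": 0, "tz": 0, "rx": 0, "ry": 0, "rz": 0, "grip": -1}]}}

```text
clock: 16.2
tcp_pos: [0.5925, -0.0141, -0.0148]
orientation: [-2.175, -2.264, 0.004]
contact_force: [0.4, -0.5, 0.6]
grip_width: 0.0853
```

Request:
{"fn": "drive_tool", "kwargs": {"commands": [{"tx": 0, "ty": 0, "tz": 0, "rx": 0, "ry": 0, "rz": 0, "grip": 1}, {"tx": 0, "ty": 0, "tz": 0, "rx": 0, "ry": 0, "rz": 0, "grip": 1}, {"tx": 0, "ty": 0, "tz": 0, "rx": 0, "ry": 0, "rz": 0, "grip": 1}, {"tx": 0, "ty": 0, "tz": 0, "rx": 0, "ry": 0, "rz": 0, "grip": 1}, {"tx": 0, "ty": 0, "tz": 0, "rx": 0, "ry": 0, "rz": 0, "grip": 1}]}}

```text
clock: 16.82
tcp_pos: [0.5946, -0.0141, -0.0122]
orientation: [2.176, 2.265, 0.002]
contact_force: [0.4, 0.5, 6.1]
grip_width: 0.0234
```

Request:
{"fn": "drive_tool", "kwargs": {"commands": [{"tx": 0, "ty": 0, "tz": 0.5, "rx": 0, "ry": 0, "rz": 0, "grip": 1}, {"tx": 0, "ty": 0, "tz": 1, "rx": 0, "ry": 0, "rz": 0, "grip": 1}, {"tx": -0.5, "ty": 0.5, "tz": 1, "rx": 0, "ry": 0, "rz": -0.1, "grip": 1}, {"tx": -1, "ty": 0.9, "tz": 1, "rx": 0, "ry": 0, "rz": -0.1, "grip": 1}, {"tx": -1, "ty": 0.9, "tz": 0.5, "rx": 0, "ry": 0, "rz": -0.1, "grip": 1}, {"tx": -1, "ty": 0.9, "tz": 0, "rx": 0, "ry": 0, "rz": -0.1, "grip": 1}, {"tx": -1, "ty": 0.9, "tz": 0, "rx": 0, "ry": 0, "rz": -0.1, "grip": 1}, {"tx": -1, "ty": 0.9, "tz": 0, "rx": 0, "ry": 0, "rz": 0, "grip": 1}, {"tx": -1, "ty": 0.9, "tz": 0, "rx": 0, "ry": 0, "rz": 0, "grip": 1}, {"tx": -1, "ty": 0.5, "tz": 0, "rx": 0, "ry": 0, "rz": 0, "grip": 1}]}}

```text
clock: 18.08
tcp_pos: [0.4437, 0.1149, 0.0682]
orientation: [-2.253, -2.189, -0.002]
contact_force: [0.4, -0.2, -1.1]
grip_width: 0.0236
```

Request:
{"fn": "drive_tool", "kwargs": {"commands": [{"tx": -0.4, "ty": 0, "tz": 0, "rx": 0, "ry": 0, "rz": 0, "grip": 1}, {"tx": 0, "ty": 0, "tz": 0, "rx": 0, "ry": 0, "rz": 0, "grip": 1}]}}

```text
clock: 18.32
tcp_pos: [0.4362, 0.1135, 0.0678]
orientation: [2.254, 2.188, 0.002]
contact_force: [-0.1, -0.6, -1.1]
grip_width: 0.0229
```

```bash
python3 - <<'E'
from m import *
f=wrist('w7');inlays(f);o=status.get_obs()['orientation'];print(2*np.degrees(np.arctan2(o[1],o[0]))-90)
E
```

```text
18.325 [0.4362 0.1135 0.0678] 0.022918249039966605
inlay 2307 [0.2533 0.2511] [255.4 251.9] [43.5 33.1] 75.6 104.3 CUT
inlay 3875 [0.5904 0.185 ] [591.  181.9] [33.  95.3] 14.4 104.5 
inlay 5614 [0.4347 0.1804] [434.7 178.2] [78.2 43.8] 88.4 88.3 
-1.7365860724192856
```

View pics/w7.png

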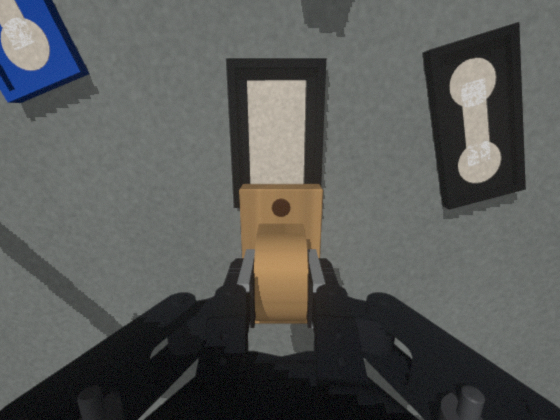

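Request:
{"fn": "drive_tool", "kwargs": {"commands": [{"tx": -0.07, "ty": 1, "tz": 0, "rx": 0, "ry": 0, "rz": 0, "grip": 1}, {"tx": 0, "ty": 1, "tz": 0, "rx": 0, "ry": 0, "rz": 0, "grip": 1}, {"tx": 0, "ty": 1, "tz": -0.3, "rx": 0, "ry": 0, "rz": 0, "grip": 1}, {"tx": 0, "ty": 0.07, "tz": -1, "rx": 0, "ry": 0, "rz": 0, "grip": 1}, {"tx": 0, "ty": 0, "tz": -1, "rx": 0, "ry": 0, "rz": 0, "grip": 1}, {"tx": 0, "ty": 0, "tz": -1, "rx": 0, "ry": 0, "rz": 0, "grip": 1}, {"tx": 0, "ty": 0, "tz": -0.4, "rx": 0, "ry": 0, "rz": 0, "grip": 1}, {"tx": 0, "ty": 0, "tz": 0, "rx": 0, "ry": 0, "rz": 0, "grip": 1}]}}

```text
clock: 19.38
tcp_pos: [0.435, 0.1751, -0.007]
orientation: [2.255, 2.187, -0.001]
contact_force: [0.4, -0.3, -1.6]
grip_width: 0.0234
```

Request:
{"fn": "drive_tool", "kwargs": {"commands": [{"tx": 0, "ty": 0, "tz": 0, "rx": 0, "ry": 0, "rz": 0, "grip": 0}, {"tx": 0, "ty": 0, "tz": 0, "rx": 0, "ry": 0, "rz": 0, "grip": 0}, {"tx": 0, "ty": 0, "tz": 0, "rx": 0, "ry": 0, "rz": 0, "grip": -0.3}, {"tx": 0, "ty": 0, "tz": 0.5, "rx": 0, "ry": 0, "rz": 0, "grip": -0.3}, {"tx": 0, "ty": 0, "tz": 1, "rx": 0, "ry": 0, "rz": 0, "grip": -0.3}, {"tx": 0, "ty": 0, "tz": 1, "rx": 0, "ry": 0, "rz": 0, "grip": -0.3}, {"tx": 0, "ty": -0.5, "tz": 1, "rx": 0, "ry": 0, "rz": 0, "grip": -0.3}, {"tx": 0.5, "ty": -1, "tz": 1, "rx": 0, "ry": 0, "rz": 0, "grip": -0.3}, {"tx": 0.5, "ty": -1, "tz": 0.5, "rx": 0, "ry": 0, "rz": -0.2, "grip": -0.3}, {"tx": 0, "ty": 0, "tz": 0, "rx": 0, "ry": 0, "rz": -0.2, "grip": -0.3}]}}

```text
clock: 20.62
tcp_pos: [0.4559, 0.1237, 0.0941]
orientation: [2.319, 2.118, 0.003]
contact_force: [0.1, -0.1, 0.1]
grip_width: 0.0557
```

```bash
python3 - <<'E'
from m import *
f=wrist('w8');part(f,(.435,.175),dz=.005)
E
```

```text
20.625 [0.4559 0.1237 0.0941] 0.055734519563486226
part 1503 [434.8 175.3] [35.2 24.2] 88.3 88.9 0.054
part 3129 [434.7 175.1] [84.1 44.2] 88.3 89.5 0.0197
```

View pics/w8.png

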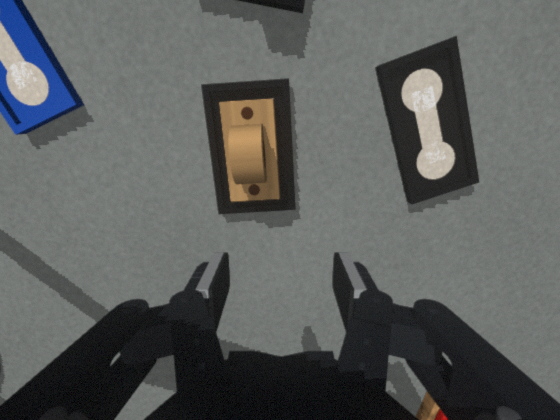

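Request:
{"fn": "drive_tool", "kwargs": {"commands": [{"tx": 0.4, "ty": -1, "tz": 0, "rx": 0, "ry": 0, "rz": -0.1, "grip": -0.3}, {"tx": 0.4, "ty": -1, "tz": 0, "rx": 0, "ry": 0, "rz": -0.1, "grip": -0.3}, {"tx": 0.4, "ty": -1, "tz": 0, "rx": 0, "ry": 0, "rz": -0.1, "grip": -0.3}, {"tx": 0.4, "ty": -1, "tz": 0, "rx": 0, "ry": 0, "rz": -0.1, "grip": -0.3}, {"tx": 0.4, "ty": -1, "tz": 0, "rx": 0, "ry": 0, "rz": -0.1, "grip": -0.3}, {"tx": 0.4, "ty": -1, "tz": 0, "rx": 0, "ry": 0, "rz": -0.1, "grip": -0.3}, {"tx": 0.4, "ty": -1, "tz": 0, "rx": 0, "ry": 0, "rz": -0.1, "grip": -0.3}, {"tx": 0.4, "ty": -1, "tz": 0, "rx": 0, "ry": 0, "rz": 0, "grip": -0.3}, {"tx": 0.4, "ty": -1, "tz": 0, "rx": 0, "ry": 0, "rz": 0, "grip": -0.3}, {"tx": 0.4, "ty": -1, "tz": 0, "rx": 0, "ry": 0, "rz": 0, "grip": -0.3}]}}

```text
clock: 21.92
tcp_pos: [0.5342, -0.0744, 0.0921]
orientation: [-2.413, -2.009, 0.002]
contact_force: [0.5, -0.0, -0.7]
grip_width: 0.0553
```

Request:
{"fn": "drive_tool", "kwargs": {"commands": [{"tx": 0.4, "ty": -1, "tz": 0, "rx": 0, "ry": 0, "rz": 0, "grip": -0.3}, {"tx": 0.4, "ty": -1, "tz": 0, "rx": 0, "ry": 0, "rz": 0, "grip": -0.3}, {"tx": 0.4, "ty": -1, "tz": 0, "rx": 0, "ry": 0, "rz": 0, "grip": -0.3}, {"tx": 0.4, "ty": -1, "tz": 0, "rx": 0, "ry": 0, "rz": 0, "grip": -0.3}, {"tx": 0.4, "ty": -1, "tz": 0, "rx": 0, "ry": 0, "rz": 0, "grip": -0.3}, {"tx": 0.4, "ty": -1, "tz": 0, "rx": 0, "ry": 0, "rz": 0, "grip": -0.3}, {"tx": 0.4, "ty": -1, "tz": 0, "rx": 0, "ry": 0, "rz": 0, "grip": -0.3}, {"tx": 0.2, "ty": -1, "tz": 0, "rx": 0, "ry": 0, "rz": 0, "grip": -0.3}, {"tx": 0, "ty": -1, "tz": 0, "rx": 0, "ry": 0, "rz": 0, "grip": -0.3}, {"tx": 0, "ty": -0.6, "tz": 0, "rx": 0, "ry": 0, "rz": 0, "grip": -0.3}]}}

```text
clock: 23.18
tcp_pos: [0.5939, -0.2683, 0.093]
orientation: [-2.417, -2.007, 0.001]
contact_force: [-0.5, 0.0, -0.2]
grip_width: 0.0554
```

Request:
{"fn": "drive_tool", "kwargs": {"commands": [{"tx": 0, "ty": 0, "tz": 0, "rx": 0, "ry": 0, "rz": 0, "grip": -0.3}]}}

```text
clock: 23.3
tcp_pos: [0.594, -0.268, 0.0932]
orientation: [2.417, 2.007, -0.001]
contact_force: [-0.5, 0.4, -0.1]
grip_width: 0.0556
```

```bash
python3 - <<'E'
from m import *
f=wrist('w9');part(f,(.597,-.332));part(f,(.46,-.335));o=status.get_obs()['orientation'];print(2*np.degrees(np.arctan2(o[1],o[0]))-90)
E
```

```text
23.3 [ 0.594  -0.268   0.0932] 0.0556093864699231
part 807 [ 597.8 -331.3] [40.6 16. ] 79.0 78.4 0.0486
part 1210 [ 597.9 -331.2] [94.7 32.3] 79.4 75.5 0.0147
part 154 [ 465.3 -322.4] [ 7.2 22.3] 56.6 150.7 0.0469
part 1031 [ 459.4 -320.3] [32.1 57.9] 89.5 178.7 0.0146
-370.54048074443335
```

View pics/w9.png

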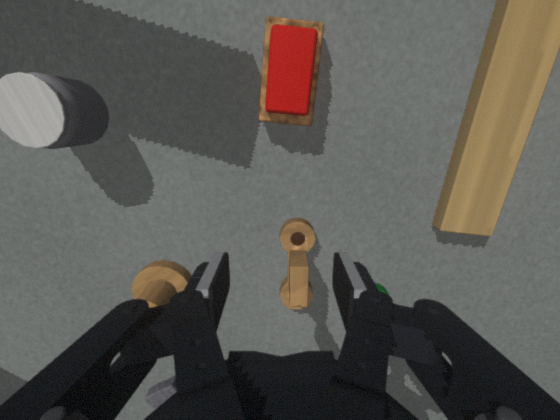

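Request:
{"fn": "drive_tool", "kwargs": {"commands": [{"tx": 0.1, "ty": -1, "tz": 0, "rx": 0, "ry": 0, "rz": 0, "grip": -0.3}, {"tx": 0.09, "ty": -1, "tz": 0, "rx": 0, "ry": 0, "rz": 0, "grip": -0.3}, {"tx": 0, "ty": -1, "tz": 0, "rx": 0, "ry": 0, "rz": 0, "grip": -0.3}, {"tx": 0, "ty": -0.16, "tz": -0.5, "rx": 0, "ry": 0, "rz": 0, "grip": -0.3}, {"tx": 0, "ty": 0, "tz": -1, "rx": 0, "ry": 0, "rz": 0, "grip": -0.3}, {"tx": 0, "ty": 0, "tz": -1, "rx": 0, "ry": 0, "rz": 0, "grip": -0.3}, {"tx": 0, "ty": 0, "tz": -1, "rx": 0, "ry": 0, "rz": 0, "grip": -0.3}, {"tx": 0, "ty": 0, "tz": -1, "rx": 0, "ry": 0, "rz": 0, "grip": -0.3}, {"tx": 0, "ty": 0, "tz": -0.75, "rx": 0, "ry": 0, "rz": 0, "grip": -0.3}, {"tx": 0, "ty": 0, "tz": 0, "rx": 0, "ry": 0, "rz": 0, "grip": -0.3}]}}

```text
clock: 24.6
tcp_pos: [0.5976, -0.3294, -0.0134]
orientation: [-2.414, -2.008, 0.002]
contact_force: [-0.0, 0.6, -0.1]
grip_width: 0.0554
```

Request:
{"fn": "drive_tool", "kwargs": {"commands": [{"tx": 0, "ty": 0, "tz": 0, "rx": 0, "ry": 0, "rz": 0, "grip": 1}, {"tx": 0, "ty": 0, "tz": 0, "rx": 0, "ry": 0, "rz": 0, "grip": 1}, {"tx": 0, "ty": 0, "tz": 0, "rx": 0, "ry": 0, "rz": 0, "grip": 1}, {"tx": 0, "ty": 0, "tz": 0, "rx": 0, "ry": 0, "rz": 0, "grip": 1}]}}

```text
clock: 25.1
tcp_pos: [0.5992, -0.3304, -0.0108]
orientation: [2.414, 2.008, 0.001]
contact_force: [-0.6, 0.3, 5.9]
grip_width: 0.0154
```

Request:
{"fn": "drive_tool", "kwargs": {"commands": [{"tx": 0, "ty": 0, "tz": 0.5, "rx": 0, "ry": 0, "rz": 0, "grip": 1}, {"tx": 0, "ty": 0, "tz": 1, "rx": 0, "ry": 0, "rz": 0, "grip": 1}, {"tx": 0, "ty": 0, "tz": 1, "rx": 0, "ry": 0, "rz": 0, "grip": 1}, {"tx": 0, "ty": 0.3, "tz": 1, "rx": 0, "ry": 0, "rz": 0, "grip": 1}, {"tx": 0, "ty": 0.6, "tz": 1, "rx": 0, "ry": 0, "rz": 0.2, "grip": 1}, {"tx": 0, "ty": 1, "tz": 0.5, "rx": 0, "ry": 0, "rz": 0.2, "grip": 1}, {"tx": 0, "ty": 1, "tz": 0, "rx": 0, "ry": 0, "rz": 0.2, "grip": 1}, {"tx": 0, "ty": 1, "tz": 0, "rx": 0, "ry": 0, "rz": 0.2, "grip": 1}, {"tx": 0, "ty": 1, "tz": 0, "rx": 0, "ry": 0, "rz": 0.2, "grip": 1}, {"tx": 0, "ty": 1, "tz": 0, "rx": 0, "ry": 0, "rz": 0.2, "grip": 1}]}}

```text
clock: 26.35
tcp_pos: [0.5981, -0.2103, 0.0877]
orientation: [-2.236, -2.206, 0.001]
contact_force: [0.2, -0.7, -0.5]
grip_width: 0.015
```

Request:
{"fn": "drive_tool", "kwargs": {"commands": [{"tx": 0, "ty": 1, "tz": 0, "rx": 0, "ry": 0, "rz": 0.2, "grip": 1}, {"tx": 0, "ty": 1, "tz": 0, "rx": 0, "ry": 0, "rz": 0.2, "grip": 1}, {"tx": 0, "ty": 1, "tz": 0, "rx": 0, "ry": 0, "rz": 0.2, "grip": 1}, {"tx": 0, "ty": 1, "tz": 0, "rx": 0, "ry": 0, "rz": 0.2, "grip": 1}, {"tx": 0, "ty": 1, "tz": 0, "rx": 0, "ry": 0, "rz": 0.2, "grip": 1}, {"tx": 0, "ty": 1, "tz": 0, "rx": 0, "ry": 0, "rz": 0.2, "grip": 1}, {"tx": 0, "ty": 1, "tz": 0, "rx": 0, "ry": 0, "rz": 0.2, "grip": 1}, {"tx": 0, "ty": 1, "tz": 0, "rx": 0, "ry": 0, "rz": 0.2, "grip": 1}, {"tx": 0, "ty": 1, "tz": 0, "rx": 0, "ry": 0, "rz": 0.2, "grip": 1}, {"tx": 0, "ty": 1, "tz": 0, "rx": 0, "ry": 0, "rz": 0.1, "grip": 1}]}}

```text
clock: 27.6
tcp_pos: [0.5984, -0.0107, 0.0882]
orientation: [1.926, 2.482, 0.0]
contact_force: [-0.2, 0.4, -1.0]
grip_width: 0.0156
```

Request:
{"fn": "drive_tool", "kwargs": {"commands": [{"tx": 0, "ty": 1, "tz": 0, "rx": 0, "ry": 0, "rz": 0, "grip": 1}, {"tx": 0, "ty": 1, "tz": 0, "rx": 0, "ry": 0, "rz": 0, "grip": 1}, {"tx": -0.2, "ty": 1, "tz": -0.5, "rx": 0, "ry": 0, "rz": 0, "grip": 1}, {"tx": -0.2, "ty": 1, "tz": -0.5, "rx": 0, "ry": 0, "rz": 0, "grip": 1}, {"tx": 0, "ty": 1, "tz": 0, "rx": 0, "ry": 0, "rz": 0, "grip": 1}, {"tx": 0, "ty": 0.5, "tz": 0, "rx": 0, "ry": 0, "rz": 0, "grip": 1}, {"tx": 0, "ty": 0, "tz": 0, "rx": 0, "ry": 0, "rz": 0, "grip": 1}]}}

```text
clock: 28.48
tcp_pos: [0.5908, 0.099, 0.0684]
orientation: [1.926, 2.482, 0.001]
contact_force: [0.4, 0.1, -1.0]
grip_width: 0.0153
```

```bash
python3 - <<'E'
from m import *
f=wrist('w10');inlays(f);o=status.get_obs()['orientation'];print((2*np.degrees(np.arctan2(o[1],o[0]))-90)%180)
E
```

```text
28.475 [0.5908 0.099  0.0684] 0.015297110273377617
inlay 4019 [0.5897 0.1852] [590.6 181.9] [33.3 94.9] 14.4 104.5 
14.30546727634362
```

View pics/w10.png

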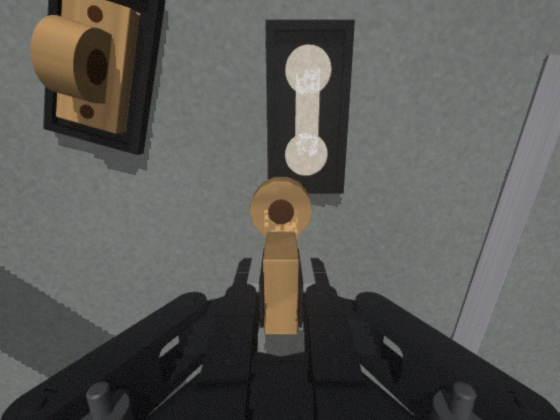

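Request:
{"fn": "drive_tool", "kwargs": {"commands": [{"tx": 0, "ty": 1, "tz": 0, "rx": 0, "ry": 0, "rz": 0, "grip": 1}, {"tx": 0, "ty": 1, "tz": 0, "rx": 0, "ry": 0, "rz": 0, "grip": 1}, {"tx": 0, "ty": 1, "tz": 0, "rx": 0, "ry": 0, "rz": 0, "grip": 1}, {"tx": 0, "ty": 1, "tz": 0, "rx": 0, "ry": 0, "rz": 0, "grip": 1}, {"tx": 0, "ty": 0.15, "tz": -0.6, "rx": 0, "ry": 0, "rz": 0, "grip": 1}, {"tx": 0, "ty": 0, "tz": -1, "rx": 0, "ry": 0, "rz": 0, "grip": 1}, {"tx": 0, "ty": 0, "tz": -1, "rx": 0, "ry": 0, "rz": 0, "grip": 1}, {"tx": 0, "ty": 0, "tz": -0.8, "rx": 0, "ry": 0, "rz": 0, "grip": 1}, {"tx": 0, "ty": 0, "tz": -0.25, "rx": 0, "ry": 0, "rz": 0, "grip": 1}, {"tx": 0, "ty": 0, "tz": 0, "rx": 0, "ry": 0, "rz": 0, "grip": 1}]}}

```text
clock: 29.78
tcp_pos: [0.5905, 0.1804, -0.005]
orientation: [-1.929, -2.48, 0.0]
contact_force: [-0.3, 0.5, -0.5]
grip_width: 0.0157
```

Request:
{"fn": "drive_tool", "kwargs": {"commands": [{"tx": 0, "ty": 0, "tz": 0, "rx": 0, "ry": 0, "rz": 0, "grip": 0}, {"tx": 0, "ty": 0, "tz": 0, "rx": 0, "ry": 0, "rz": 0, "grip": 0}, {"tx": 0, "ty": 0, "tz": 0, "rx": 0, "ry": 0, "rz": 0, "grip": -0.3}, {"tx": 0, "ty": 0, "tz": 0.5, "rx": 0, "ry": 0, "rz": 0, "grip": -0.3}, {"tx": 0, "ty": 0, "tz": 1, "rx": 0, "ry": 0, "rz": 0, "grip": -0.3}, {"tx": 0, "ty": 0, "tz": 1, "rx": 0, "ry": 0, "rz": 0, "grip": -0.3}, {"tx": 0, "ty": -0.5, "tz": 1, "rx": 0, "ry": 0, "rz": 0, "grip": -0.3}, {"tx": 0, "ty": -1, "tz": 1, "rx": 0, "ry": 0, "rz": 0, "grip": -0.5}, {"tx": 0, "ty": -1, "tz": 0.5, "rx": 0, "ry": 0, "rz": -0.3, "grip": -0.5}, {"tx": 0, "ty": 0, "tz": 0, "rx": 0, "ry": 0, "rz": -0.3, "grip": -0.5}]}}

```text
clock: 31.02
tcp_pos: [0.591, 0.1276, 0.0963]
orientation: [2.038, 2.389, 0.001]
contact_force: [-0.1, 0.2, -0.2]
grip_width: 0.0642
```

```bash
python3 - <<'E'
from m import *
f=wrist('w11');part(f,(.591,.1815),dz=.005)
E
```

```text
31.025 [0.591  0.1276 0.0963] 0.06416925757665487
part 1172 [591.1 178.9] [16.  40.1] 14.4 104.2 0.0537
part 1970 [590.8 179. ] [33.2 94.8] 13.9 104.0 0.0197
```

View pics/w11.png

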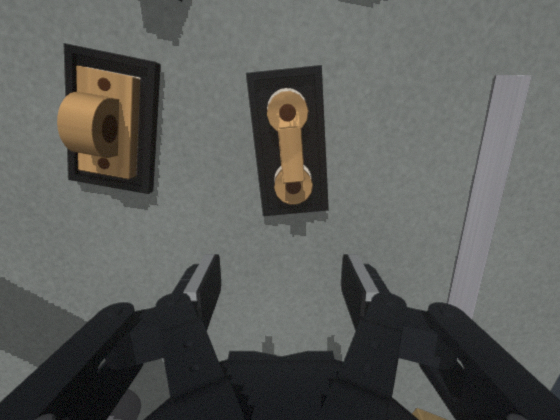

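Request:
{"fn": "drive_tool", "kwargs": {"commands": [{"tx": -0.3, "ty": -1, "tz": 0, "rx": 0, "ry": 0, "rz": -0.1, "grip": -0.5}, {"tx": -0.3, "ty": -1, "tz": 0, "rx": 0, "ry": 0, "rz": -0.1, "grip": -0.5}, {"tx": -0.3, "ty": -1, "tz": 0, "rx": 0, "ry": 0, "rz": -0.1, "grip": -0.5}, {"tx": -0.3, "ty": -1, "tz": 0, "rx": 0, "ry": 0, "rz": -0.1, "grip": -0.5}, {"tx": -0.3, "ty": -1, "tz": 0, "rx": 0, "ry": 0, "rz": -0.1, "grip": -0.5}, {"tx": -0.3, "ty": -1, "tz": 0, "rx": 0, "ry": 0, "rz": -0.1, "grip": -0.5}, {"tx": -0.3, "ty": -1, "tz": 0, "rx": 0, "ry": 0, "rz": -0.1, "grip": -0.5}, {"tx": -0.3, "ty": -1, "tz": 0, "rx": 0, "ry": 0, "rz": -0.1, "grip": -0.5}, {"tx": -0.3, "ty": -1, "tz": 0, "rx": 0, "ry": 0, "rz": -0.1, "grip": -0.5}, {"tx": -0.3, "ty": -1, "tz": 0, "rx": 0, "ry": 0, "rz": -0.1, "grip": -0.5}]}}

```text
clock: 32.33
tcp_pos: [0.5301, -0.0703, 0.0952]
orientation: [2.193, 2.249, 0.0]
contact_force: [0.7, -0.3, -0.0]
grip_width: 0.0644
```

Request:
{"fn": "drive_tool", "kwargs": {"commands": [{"tx": -0.3, "ty": -1, "tz": 0, "rx": 0, "ry": 0, "rz": 0, "grip": -0.5}, {"tx": -0.3, "ty": -1, "tz": 0, "rx": 0, "ry": 0, "rz": 0, "grip": -0.5}, {"tx": -0.3, "ty": -1, "tz": 0, "rx": 0, "ry": 0, "rz": 0, "grip": -0.5}, {"tx": -0.3, "ty": -1, "tz": 0, "rx": 0, "ry": 0, "rz": 0, "grip": -0.5}, {"tx": -0.3, "ty": -1, "tz": 0, "rx": 0, "ry": 0, "rz": 0, "grip": -0.5}, {"tx": -0.3, "ty": -1, "tz": 0, "rx": 0, "ry": 0, "rz": 0, "grip": -0.5}, {"tx": -0.3, "ty": -1, "tz": 0, "rx": 0, "ry": 0, "rz": 0, "grip": -0.5}, {"tx": -0.3, "ty": -1, "tz": 0, "rx": 0, "ry": 0, "rz": 0, "grip": -0.5}, {"tx": -0.3, "ty": -1, "tz": 0, "rx": 0, "ry": 0, "rz": 0, "grip": -0.5}, {"tx": -0.3, "ty": -1, "tz": 0, "rx": 0, "ry": 0, "rz": 0, "grip": -0.5}]}}

```text
clock: 33.58
tcp_pos: [0.4698, -0.2702, 0.0952]
orientation: [2.193, 2.25, 0.0]
contact_force: [0.5, -0.4, -0.0]
grip_width: 0.0642
```

Request:
{"fn": "drive_tool", "kwargs": {"commands": [{"tx": -0.3, "ty": -0.5, "tz": 0, "rx": 0, "ry": 0, "rz": 0, "grip": -0.5}, {"tx": 0, "ty": 0, "tz": 0, "rx": 0, "ry": 0, "rz": 0, "grip": -0.5}]}}

```text
clock: 33.83
tcp_pos: [0.4636, -0.2797, 0.0952]
orientation: [-2.194, -2.248, 0.0]
contact_force: [-0.1, 0.6, 0.4]
grip_width: 0.0642
```

```bash
python3 - <<'E'
from m import *
f=wrist('w12');part(f,(.461,-.335),tops=(.046,.055))
E
```

```text
33.825 [ 0.4636 -0.2797  0.0952] 0.06420155149763948
part 1014 [ 459.3 -333.8] [31.  31.4] 1.2 85.2 0.0507
part 1500 [ 459.5 -330.1] [52. 59.] 88.4 179.1 0.0146
```

View pics/w12.png

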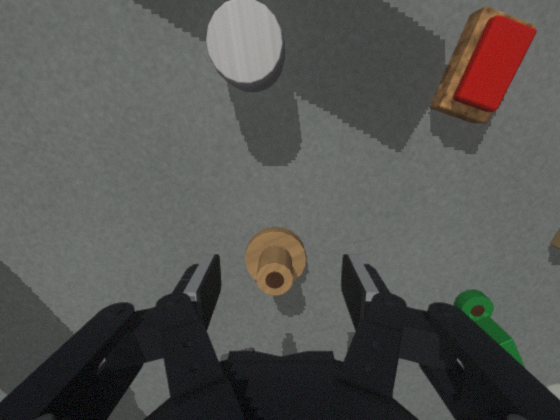

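Request:
{"fn": "drive_tool", "kwargs": {"commands": [{"tx": -0.21, "ty": -1, "tz": 0, "rx": 0, "ry": 0, "rz": 0, "grip": -0.5}, {"tx": 0, "ty": -1, "tz": 0, "rx": 0, "ry": 0, "rz": 0, "grip": -0.5}, {"tx": 0, "ty": -0.72, "tz": 0, "rx": 0, "ry": 0, "rz": 0, "grip": -0.5}, {"tx": 0, "ty": 0, "tz": -0.6, "rx": 0, "ry": 0, "rz": 0, "grip": -0.5}, {"tx": 0, "ty": 0, "tz": -1, "rx": 0, "ry": 0, "rz": 0, "grip": -0.5}, {"tx": 0, "ty": 0, "tz": -1, "rx": 0, "ry": 0, "rz": 0, "grip": -0.5}, {"tx": 0, "ty": 0, "tz": -1, "rx": 0, "ry": 0, "rz": 0, "grip": -0.5}, {"tx": 0, "ty": 0, "tz": -1, "rx": 0, "ry": 0, "rz": 0, "grip": -0.5}, {"tx": 0, "ty": 0, "tz": -0.75, "rx": 0, "ry": 0, "rz": 0, "grip": -0.5}, {"tx": 0, "ty": 0, "tz": 0, "rx": 0, "ry": 0, "rz": 0, "grip": -0.5}]}}

```text
clock: 35.12
tcp_pos: [0.4594, -0.3329, -0.0131]
orientation: [-2.191, -2.249, 0.001]
contact_force: [-0.4, 0.3, 0.8]
grip_width: 0.0644
```

Request:
{"fn": "drive_tool", "kwargs": {"commands": [{"tx": 0, "ty": 0, "tz": 0, "rx": 0, "ry": 0, "rz": 0, "grip": 1}, {"tx": 0, "ty": 0, "tz": 0, "rx": 0, "ry": 0, "rz": 0, "grip": 1}, {"tx": 0, "ty": 0, "tz": 0, "rx": 0, "ry": 0, "rz": 0, "grip": 1}, {"tx": 0, "ty": 0, "tz": 0, "rx": 0, "ry": 0, "rz": 0, "grip": 1}], "grip_force": 50}}

```text
clock: 35.62
tcp_pos: [0.4608, -0.3339, -0.0109]
orientation: [2.191, 2.249, 0.001]
contact_force: [-1.1, 0.0, 6.0]
grip_width: 0.0307
```

Request:
{"fn": "drive_tool", "kwargs": {"commands": [{"tx": 0, "ty": 0, "tz": 0.5, "rx": 0, "ry": 0, "rz": 0, "grip": 1}, {"tx": 0, "ty": 0, "tz": 1, "rx": 0, "ry": 0, "rz": 0, "grip": 1}, {"tx": 0, "ty": 0, "tz": 1, "rx": 0, "ry": 0, "rz": 0, "grip": 1}, {"tx": 0, "ty": 0, "tz": 1, "rx": 0, "ry": 0, "rz": 0, "grip": 1}, {"tx": 0.3, "ty": 0, "tz": 1, "rx": 0, "ry": 0, "rz": 0, "grip": 1}, {"tx": 0.5, "ty": 0.5, "tz": 1, "rx": 0, "ry": 0, "rz": 0, "grip": 1}, {"tx": 0.5, "ty": 1, "tz": 0, "rx": 0, "ry": 0, "rz": 0, "grip": 1}, {"tx": 0.5, "ty": 1, "tz": 0, "rx": 0, "ry": 0, "rz": 0, "grip": 1}, {"tx": 0.5, "ty": 1, "tz": 0, "rx": 0, "ry": 0, "rz": 0, "grip": 1}, {"tx": 0.5, "ty": 1, "tz": 0, "rx": 0, "ry": 0, "rz": 0, "grip": 1}]}}

```text
clock: 36.88
tcp_pos: [0.5166, -0.2427, 0.0994]
orientation: [2.192, 2.25, 0.001]
contact_force: [0.1, -0.0, -0.5]
grip_width: 0.0307
```

Request:
{"fn": "drive_tool", "kwargs": {"commands": [{"tx": 0.5, "ty": 1, "tz": 0, "rx": 0, "ry": 0, "rz": 0, "grip": 1}, {"tx": 0.5, "ty": 1, "tz": 0, "rx": 0, "ry": 0, "rz": 0, "grip": 1}, {"tx": 0.5, "ty": 1, "tz": 0, "rx": 0, "ry": 0, "rz": 0, "grip": 1}, {"tx": 0.5, "ty": 1, "tz": 0, "rx": 0, "ry": 0, "rz": 0, "grip": 1}, {"tx": 0.5, "ty": 1, "tz": 0, "rx": 0, "ry": 0, "rz": 0, "grip": 1}, {"tx": 0.5, "ty": 1, "tz": 0, "rx": 0, "ry": 0, "rz": 0, "grip": 1}, {"tx": 0.5, "ty": 1, "tz": 0, "rx": 0, "ry": 0, "rz": 0, "grip": 1}, {"tx": 0.5, "ty": 1, "tz": 0, "rx": 0, "ry": 0, "rz": 0, "grip": 1}, {"tx": 0.5, "ty": 1, "tz": 0, "rx": 0, "ry": 0, "rz": 0, "grip": 1}, {"tx": 0.2, "ty": 1, "tz": 0, "rx": 0, "ry": 0, "rz": 0, "grip": 1}]}}

```text
clock: 38.12
tcp_pos: [0.6109, -0.042, 0.0981]
orientation: [2.192, 2.25, -0.0]
contact_force: [-0.4, -0.3, -0.5]
grip_width: 0.0307
```

Request:
{"fn": "drive_tool", "kwargs": {"commands": [{"tx": 0, "ty": 1, "tz": 0, "rx": 0, "ry": 0, "rz": 0, "grip": 1}, {"tx": 0, "ty": 1, "tz": 0, "rx": 0, "ry": 0, "rz": 0, "grip": 1}, {"tx": 0, "ty": 1, "tz": 0, "rx": 0, "ry": 0, "rz": 0, "grip": 1}, {"tx": 0, "ty": 1, "tz": 0, "rx": 0, "ry": 0, "rz": 0, "grip": 1}, {"tx": 0, "ty": 1, "tz": 0, "rx": 0, "ry": 0, "rz": 0, "grip": 1}, {"tx": 0, "ty": 1, "tz": 0, "rx": 0, "ry": 0, "rz": 0, "grip": 1}, {"tx": 0, "ty": 1, "tz": 0, "rx": 0, "ry": 0, "rz": 0, "grip": 1}, {"tx": 0, "ty": 1, "tz": 0, "rx": 0, "ry": 0, "rz": 0, "grip": 1}, {"tx": 0, "ty": 1, "tz": 0, "rx": 0, "ry": 0, "rz": 0, "grip": 1}, {"tx": 0, "ty": 1, "tz": 0, "rx": 0, "ry": 0, "rz": 0, "grip": 1}]}}

```text
clock: 39.38
tcp_pos: [0.6102, 0.158, 0.0982]
orientation: [2.192, 2.25, 0.0]
contact_force: [-0.2, -0.6, -0.2]
grip_width: 0.0309
```

Request:
{"fn": "drive_tool", "kwargs": {"commands": [{"tx": 0.1, "ty": 1, "tz": 0, "rx": 0, "ry": 0, "rz": 0, "grip": 1}, {"tx": 0.1, "ty": 1, "tz": 0, "rx": 0, "ry": 0, "rz": 0, "grip": 1}, {"tx": 0.1, "ty": 1, "tz": 0, "rx": 0, "ry": 0, "rz": 0, "grip": 1}, {"tx": 0.1, "ty": 1, "tz": 0, "rx": 0, "ry": 0, "rz": 0, "grip": 1}, {"tx": 0.1, "ty": 1, "tz": 0, "rx": 0, "ry": 0, "rz": 0, "grip": 1}, {"tx": 0, "ty": 1, "tz": -0.5, "rx": 0, "ry": 0, "rz": 0, "grip": 1}, {"tx": 0, "ty": 0.3, "tz": -0.5, "rx": 0, "ry": 0, "rz": 0, "grip": 1}, {"tx": 0, "ty": 0, "tz": 0, "rx": 0, "ry": 0, "rz": 0, "grip": 1}]}}

```text
clock: 40.38
tcp_pos: [0.619, 0.2825, 0.0765]
orientation: [-2.191, -2.251, 0.005]
contact_force: [0.4, 0.3, -0.9]
grip_width: 0.031
```

```bash
python3 - <<'E'
from m import *
f=wrist('w13');inlays(f)
E
```

```text
40.375 [0.619  0.2825 0.0765] 0.030976229078183874
inlay 4394 [0.6192 0.3551] [619.2 354.1] [59.5 58.5] 1.6 176.1
```

View pics/w13.png

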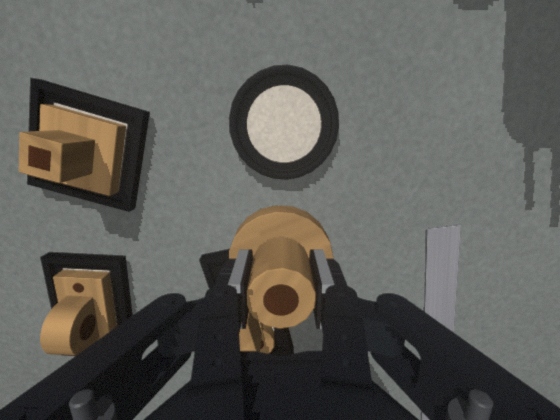

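Request:
{"fn": "drive_tool", "kwargs": {"commands": [{"tx": 0, "ty": 1, "tz": 0, "rx": 0, "ry": 0, "rz": 0, "grip": 1}, {"tx": 0, "ty": 1, "tz": 0, "rx": 0, "ry": 0, "rz": 0, "grip": 1}, {"tx": 0, "ty": 1, "tz": 0, "rx": 0, "ry": 0, "rz": 0, "grip": 1}, {"tx": 0, "ty": 0.6, "tz": -0.3, "rx": 0, "ry": 0, "rz": 0, "grip": 1}, {"tx": 0, "ty": 0, "tz": -1, "rx": 0, "ry": 0, "rz": 0, "grip": 1}, {"tx": 0, "ty": 0, "tz": -1, "rx": 0, "ry": 0, "rz": 0, "grip": 1}, {"tx": 0, "ty": 0, "tz": -1, "rx": 0, "ry": 0, "rz": 0, "grip": 1}, {"tx": 0, "ty": 0, "tz": -0.5, "rx": 0, "ry": 0, "rz": 0, "grip": 1}, {"tx": 0, "ty": 0, "tz": -0.2, "rx": 0, "ry": 0, "rz": 0, "grip": 1}, {"tx": 0, "ty": 0, "tz": 0, "rx": 0, "ry": 0, "rz": 0, "grip": 1}]}}

```text
clock: 41.68
tcp_pos: [0.6205, 0.3546, -0.0017]
orientation: [2.192, 2.25, 0.001]
contact_force: [-0.4, -1.0, -0.8]
grip_width: 0.0306
```

Request:
{"fn": "drive_tool", "kwargs": {"commands": [{"tx": 0, "ty": 0, "tz": 0, "rx": 0, "ry": 0, "rz": 0, "grip": 0}, {"tx": 0, "ty": 0, "tz": 0, "rx": 0, "ry": 0, "rz": 0, "grip": 0}, {"tx": 0, "ty": 0, "tz": 0, "rx": 0, "ry": 0, "rz": 0, "grip": -0.3}, {"tx": 0, "ty": 0, "tz": 0.5, "rx": 0, "ry": 0, "rz": 0, "grip": -0.3}, {"tx": 0, "ty": 0, "tz": 1, "rx": 0, "ry": 0, "rz": 0, "grip": -0.3}, {"tx": 0, "ty": 0, "tz": 1, "rx": 0, "ry": 0, "rz": 0, "grip": -0.3}, {"tx": 0, "ty": -0.5, "tz": 1, "rx": 0, "ry": 0, "rz": 0, "grip": -0.3}, {"tx": 0, "ty": -1, "tz": 1, "rx": 0, "ry": 0, "rz": 0, "grip": -0.3}, {"tx": 0, "ty": -1, "tz": 1, "rx": 0, "ry": 0, "rz": 0, "grip": -0.3}, {"tx": 0, "ty": 0, "tz": 0.5, "rx": 0, "ry": 0, "rz": 0, "grip": -0.3}]}}

```text
clock: 42.92
tcp_pos: [0.6216, 0.3009, 0.1205]
orientation: [2.197, 2.244, 0.002]
contact_force: [-0.1, 0.5, 0.5]
grip_width: 0.0556
```

Request:
{"fn": "drive_tool", "kwargs": {"commands": [{"tx": 0, "ty": 0, "tz": 0.5, "rx": 0, "ry": 0, "rz": 0, "grip": -0.3}, {"tx": 0, "ty": 0, "tz": 0, "rx": 0, "ry": 0, "rz": 0, "grip": -0.3}]}}

```text
clock: 43.18
tcp_pos: [0.6203, 0.3059, 0.1286]
orientation: [-2.19, -2.252, -0.002]
contact_force: [-0.6, -0.9, -0.7]
grip_width: 0.0551
```

```bash
python3 - <<'E'
from m import *
f=wrist('w14')
for n,xy in dict(hub=(.6195,.354),post=(.457,.331),block=(.435,.175),link=(.591,.181)).items(): print(n);part(f,xy,dz=.005)
g=snap('scene','s14');t=snap('top','t14')
for c,x in(('scene',g),('top',t)):
  print(c)
  for n,xy in dict(hub=(.6195,.354),post=(.457,.331),block=(.435,.175),link=(.591,.181)).items(): print(n);part(x,xy,dz=.005)
  P=cloud(x)
  for n,xy,h in (('tin',(.437,-.156),.045),('sand',(.622,-.162),.027)):
    p=P[(np.hypot(P[...,0]-xy[0],P[...,1]-xy[1])<.07)&(P[...,2]>h)]
    print(n,*rect(p))
E
```

```text
43.175 [0.6203 0.3059 0.1286] 0.05512332248201139
hub
part 1104 [620.6 354.5] [30.7 31. ] 74.8 81.2 0.0558
part 1893 [620.7 354.6] [58.8 58.9] 0.4 4.0 0.0197
post
part 1204 [457.1 329.7] [28.6 29. ] 75.8 134.6 0.0556
part 1995 [456.7 329.6] [58.5 58.6] 75.7 118.5 0.0196
block
part 368 [430.1 186. ] [33.7 18. ] 40.9 35.2 0.0527
part 920 [435.9 199.7] [36.6 45. ] 88.5 163.3 0.0196
link
part 582 [590.9 179.4] [16.8 41. ] 14.5 104.6 0.0535
part 905 [596.9 182.2] [33.3 95. ] 26.0 111.8 0.0196
scene
hub
part 140 [622.1 351.8] [32.  30.9] 11.2 176.9 0.0539
part 231 [626.1 352.5] [53.  58.7] 3.7 94.0 0.0185
post
part 113 [459.4 327.3] [28.4 32.4] 80.0 174.7 0.0541
part 203 [459.3 328.6] [56.3 59.9] 76.8 113.2 0.0183
block
part 88 [438.1 174. ] [33.2 27.1] 89.1 65.2 0.0521
part 224 [438.1 173.3] [84.6 46.3] 87.3 92.6 0.0185
link
part 98 [594.1 176.9] [18.4 39.7] 15.1 103.4 0.0517
part 221 [593.5 176.3] [34.1 93.8] 15.9 104.3 0.0186
tin [ 440.1 -157.9] [50.6 48.9] 26.7
sand [ 624.  -162.4] [60.4 34.5] 74.6
top
hub
part 47 [609.9 340.6] [27.4 57.9] 54.4 149.4 0.0189
post
part 103 [455.4 328.3] [29.2 27.9] 76.3 80.4 0.0552
part 241 [455.4 328.2] [59.3 57.6] 76.2 177.8 0.0194
block
part 90 [433.6 174.2] [34.3 20.3] 88.6 87.4 0.0535
part 245 [434.1 174.6] [81.8 41. ] 88.6 90.0 0.0194
link
part 79 [589.9 177.9] [15.5 39.5] 16.2 105.0 0.0538
part 147 [589.2 178.3] [33.3 93.3] 12.6 103.6 0.0189
tin [ 437.  -155.7] [49.  48.9] 43.6
sand [ 620.1 -161.1] [59.2 34.7] 74.8
```

View pics/w14.png

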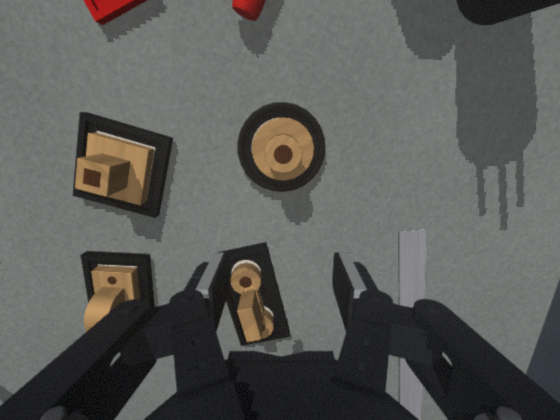

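View pics/s14.png

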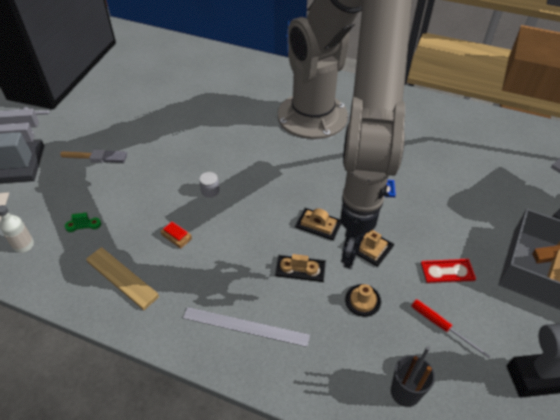

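All four are in their own nests, upright, with flange tops at about 19.6 mm, which puts the undersides on the 5 mm floor. The tin and sanding block have not moved, and the gripper is clear.

```bash
python3 -c "
from bench import workorder
print(workorder.hand_in())"
```

```text
the job is handed in; nothing more can be done
None
```

I placed all four patterns in their matching black nests and handed the job in at about 43 s of the 106 s allowed. No verdict is reported, so the result rests on my own last checks.

**Position:** The wrist camera puts all four centres within about 3 mm of their nest centres: hub about 1 mm, post foot 1.5 mm, bearing block under 1 mm, link arm 2.5 mm. The scene and top cameras agree to about 5 mm, apart from a few views where the arm or another part hid the pattern.

**Height and tilt:** Every flange top measured about 19.6 mm, so each underside is on the 5 mm floor. I saw no tilt.

**Bystanders:** The tin and sanding block are within about 2 mm of where they started. The green arm and the red and blue nests were left alone, and the gripper was clear of everything at hand-in.

**Disagreement with the spec:** My first grasp of the post foot closed on nothing, just above the post. The camera showed the shut fingertips about 32 mm short of the reported TCP, although the TCP is said to lie at the very end of the fingers. I corrected for this on every later grasp, and all four then held.

**Contact:** Three grasps (bearing block, link arm, hub) showed about 6 N upward at the wrist. That was probably the fingertips touching the flange.

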